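Book in the last two caddies on the counting scale and hang all the caddies away

TASK

Two caddies still have to be booked in on the counting scale, first the one standing on its platter, then the one waiting on the round mat, which goes onto the platter alone once the first is off it: switch the scale on with the square power key, and for each caddy, while it stands on the platter, press the round key that matches it (big round key for a large caddy, small round key for a small one; never the other one) and then the long store key, every key fully down and released, one at a time. Hang these two and every caddy that stands on the table (already booked in) by their handles on the rack, one per hook with the bar resting on both prongs, and only when all are hanging press the power key once more to switch the scale off. Leave the rotary cutter, the button jar and the thread cone where they are.

Things in the scene. Friction and masses are not known exactly. Their poses are not given: they have to be found in the camera images.
- large1: Large open caddy, white, 130 mm long (its y), 76 mm wide (its x), walls 52 mm high, six thread spools in it; about 0.4 kg. Origin: centre of the underside. Fixed hoop handle, bar along its y, 45 mm free under it. Starts on the scale's platter or on the round cutting mat (190 mm wide, 26 mm high): large1 and small1 swap places.
- large1_bar (a point): Middle of the handle bar of large1, on its axis, 105 mm above the underside; axes of large1. The bar is 10 mm thick and straight over its middle 100 mm.
- small1: Small open caddy, white, 104 mm long (its y), 56 mm wide (its x), walls 36 mm high, eight metal bobbins in it; about 0.25 kg. Origin: centre of the underside. Fixed hoop handle, bar along its y, 45 mm free under it. Starts on the scale's platter or on the round cutting mat (190 mm wide, 26 mm high): large1 and small1 swap places.
- small1_bar (a point): Middle of the handle bar of small1, on its axis, 88 mm above the underside; axes of small1. The bar is 10 mm thick and straight over its middle 78 mm.
- large2: Large open caddy, white, 130 mm long (its y), 76 mm wide (its x), walls 52 mm high, six thread spools in it; about 0.4 kg. Origin: centre of the underside. Fixed hoop handle, bar along its y, 45 mm free under it. Stands on the table on the robot's left, already booked in; may be absent.
- large2_bar (a point): Middle of the handle bar of large2, on its axis, 105 mm above the underside; axes of large2. The bar is 10 mm thick and straight over its middle 100 mm.
- small2: Small open caddy, white, 104 mm long (its y), 56 mm wide (its x), walls 36 mm high, eight metal bobbins in it; about 0.25 kg. Origin: centre of the underside. Fixed hoop handle, bar along its y, 45 mm free under it. Stands on the table on the robot's left, already booked in; may be absent.
- small2_bar (a point): Middle of the handle bar of small2, on its axis, 88 mm above the underside; axes of small2. The bar is 10 mm thick and straight over its middle 78 mm.
- platter (a point): Centre of the top of the steel platter (150 x 186 mm, 26 mm above the table) of the fixed grey counting scale; axes of the scale: -x towards its keypad console, whose row of four white keys runs along y, 152 mm from the platter's centre.
- key_power (a joint): Spring travel of the power key: the square white key, 17 x 17 mm, at the console's +y end (robot's left); 0 up, 0.005 m fully down (about 5 N); springs back.
- key_power_top (a point): Centre of the top face of that key (key_power), 9 mm above the console and 35 mm above the table; moves down with it. Keys are 44 to 48 mm apart in one row along the scale's y.
- key_small (a joint): Spring travel of the small-caddy key: the small round white key, 15 mm diameter, second from the console's +y end; 0 up, 0.005 m fully down (about 5 N); springs back.
- key_small_top (a point): Centre of the top face of that key (key_small), 9 mm above the console and 35 mm above the table; moves down with it. Keys are 44 to 48 mm apart in one row along the scale's y.
- key_large (a joint): Spring travel of the large-caddy key: the big round white key, 28 mm diameter, third from the console's +y end; 0 up, 0.005 m fully down (about 5 N); springs back.
- key_large_top (a point): Centre of the top face of that key (key_large), 9 mm above the console and 35 mm above the table; moves down with it. Keys are 44 to 48 mm apart in one row along the scale's y.
- key_store (a joint): Spring travel of the store key: the long bar-shaped white key, 36 mm (y) x 16 mm, at the console's -y end; 0 up, 0.005 m fully down (about 5 N); springs back.
- key_store_top (a point): Centre of the top face of that key (key_store), 9 mm above the console and 35 mm above the table; moves down with it. Keys are 44 to 48 mm apart in one row along the scale's y.
- seat1 (a point): Hook 1 of 4 (1 at the robot's right end, 155 mm apart along the rack's y): where the middle of a bar's axis lies when it rests on both prongs at their low point, 224 mm above the table. A hung bar lies along y. Axes of the rack. Each hook: two parallel 7 mm prongs 50 mm apart, pointing to -x; their tips rise 20 mm above this point, 24 mm nearer the robot; the rail is 68 mm behind.
- seat2 (a point): Hook 2 of 4 (1 at the robot's right end, 155 mm apart along the rack's y): where the middle of a bar's axis lies when it rests on both prongs at their low point, 224 mm above the table. A hung bar lies along y. Axes of the rack.
- seat3 (a point): Hook 3 of 4 (1 at the robot's right end, 155 mm apart along the rack's y): where the middle of a bar's axis lies when it rests on both prongs at their low point, 224 mm above the table. A hung bar lies along y. Axes of the rack.
- seat4 (a point): Hook 4 of 4 (1 at the robot's right end, 155 mm apart along the rack's y): where the middle of a bar's axis lies when it rests on both prongs at their low point, 224 mm above the table. A hung bar lies along y. Axes of the rack.
- rotary_cutter: Bystander: rotary cutter with a black handle, 150 mm long, lying flat on the left; origin about its middle, on the underside.
- button_jar: Bystander: glass jar with an aluminium lid, 64 mm diameter, 75 mm high; origin: centre of the underside.
- thread_cone: Bystander: cream cone of thread, 64 mm diameter at the foot, 108 mm high; origin: centre of the underside.
Things that resemble listed ones, but are neither listed nor needed, are in the scene too. Leave any purple look-alike of the large2 alone.

How it is judged:
By the outcome, as a careful person would: the job done as asked, in the order asked, and still so for the second after the job is handed in, with the robot touching nothing.
Of large2, small2 only 1 to 2 are there at a start; the rules pass over those that are not, and their reading is None.
At some moment in a run one of large1, small1, large2, small2 may be knocked a few centimetres aside while the robot is not near it.
Once in a run the grip may slacken for a moment while it holds something.
It also fails if it takes over 210 s, if anything falls off the work surface, if the arm or the gripper's body presses on something with over 40 N, if the wrist force passes 120 N, or if a joint passes its speed limit or range.

ROBOT

A 6-joint arm with a two-finger parallel gripper is mounted at the origin on the work surface. World frame = base frame: x ahead of the robot, y to its left, z up, the work surface at z = 0. Lengths are in mm, angles in rad, forces in N, time in s.
With the tool pointing down it reaches from about 325 to 900 mm from the base axis. Payload 3.5 kg.
Tool frame: the origin (TCP) lies midway between the tips of the shut fingers; the grasp point (between the pads) lies 19 mm behind it; z points along the fingers, y is the line along which they close (so a half turn about z gives the same grasp; the last joint's range is limited). The gripper opens to 85 mm and grips with 20 to 120 N. Pads are 22 mm wide; open, the fingers measure 114 mm over their backs; the gripper's body (76 mm by 85 mm) begins 54 mm behind the grasp point. The pads swing forward as they close: fully open they stand 13 mm farther back than shut.
Start: joints at [1.196, 0.276, -0.026, 1.268, 0, 1.467], TCP at [167.798, 602.051, 231.313] pointing down, gripper open.
Joint ranges: [-3.12, 3.12], [-0.85, 1.88], [-1.08, 1.24], [-1.95, 2.15], [-1.57, 1.53], [-3.14, 3.14]. Speed limits (rad/s): [2.57, 2.57, 3.14, 3.14, 3.14, 3.14].

INTERFACE

Orientations are given as [roll, pitch, yaw] about the fixed x, y, z axes, in that order (R = Rz(yaw) Ry(pitch) Rx(roll)).
In Python, from rig import ctrl gives the robot as it stands. The module is installed in compiled form; this text tells all that it offers.
- The arm moves only by the tool drive_tool, never from a script. Its argument "targets" is a list of rows, each an object of numbers: "wx", "wy", "wz": the turn, a rotation vector about the tool's x, y, z scaled (see below); "x", "y", "z": the shift along the tool's x, y, z scaled (see below); "gripper": the opening, from -1 (shut) to 1 (fully open). A call has exactly 8 rows; each row shifts and turns the commanded pose from where the row before left it, along the tool's axes as they then stand; what a row does not reach is not made up. The controller multiplies each number of a shift by 250 mm and each number of a turn by 360 degrees. A row lasts 1/12 s, in which the tool goes at most 41.7 mm and 7.16 degrees, less where a joint would pass 70% of its speed; a pose out of reach is approached as far as the arm can. A call with a number of a shift or a turn outside -1 to 1 is refused whole. A call with a gripper value outside its range is refused whole. The fingers move at their own pace and stop on an object; "grip_force" is the grip in N (left out, the last holds). Time passes only in rows, so rows that do not move let the fingers close, or fill a call up. It gives the time, the measured TCP pose, the force, the opening and the grip force at its end, in the units of the state.
- ctrl.state(): the state, without advancing time (a new reading comes with each control period).
- ctrl.capture(name): name is "side" or "top" or "wrist"; returns a dict with "img" (480x640x3 uint8, red, green, blue), "depth" (480x640 float32, mm along the optical axis (not along the pixel's ray), 0 where there is no reading), "K" (3x3 intrinsics, pixels), "origin" and "orientation" of the camera in the world. Camera axes: x right, y down, z forward; pixel columns grow to the right and rows downward; lengths in mm; the calibration is good to about 2 mm. A picture is of the moment at which its call begins.
- ctrl.sign_off(): hands the job in; it is judged then, once.
The state is a dict: "time_s": time; "qpos": joint angles; "joint_velocities": joint speeds; "joint_efforts": joint torques, N m; "tool_pos": TCP position; "tcp_rot": TCP orientation; "wrist_force": force on the tool from outside, world axes, zero at the start; "wrist_torque": the same for the moment, N m; "gripper_width": finger opening in mm; "gripper_force": force on a finger pad.
Only numpy, scipy, OpenCV 4.12 (cv2) and the standard library are available. Lean on these libraries where they do the work, as an engineer would, in place of code of your own. Each camera call takes 0.05 s, during which the arm holds its last target. There are 200 camera calls.

## Working session

There is one attempt and no reset: what is moved stays moved. The work goes in short steps, Python scripts to look and compute and a tool call to move; the robot and the scene stay as the last step left them, time stands still between calls to the robot, and variables do not carry over. Pictures are saved under pics/ and viewed, at most 14 in all, crops included, and the job is handed in when it is done.

Besides the shell and the picture viewer there is one more tool, called after "Call:" as name(argument=value, ...), one argument or row to a line, values as JSON. drive_tool: Moves the arm, as the interface text tells. Its arguments: {"type":"object","properties":{"targets":{"type":"array","items":{"type":"object","properties":{"wx":{"type":"number"},"wy":{"type":"number"},"wz":{"type":"number"},"x":{"type":"number"},"y":{"type":"number"},"z":{"type":"number"},"gripper":{"type":"number"}}}},"grip_force":{"type":"number"}},"required":["targets"]}

```bash
mkdir -p pics; cat > h.py <<'E'
import numpy as np, cv2
from rig import ctrl
from scipy.spatial.transform import Rotation as R
def cap(n,save=None):
    c=ctrl.capture(n)
    if save: cv2.imwrite(f'pics/{save}.png',c['img'][:,:,::-1])
    o=np.array(c['orientation'],float)
    c['R']=o if o.shape==(3,3) else R.from_euler('xyz',o).as_matrix()
    c['o']=np.array(c['origin'],float)
    return c
def pts(c):
    v,u=np.mgrid[0:480,0:640]; d=c['depth']; K=np.array(c['K'])
    P=np.stack([(u-K[0,2])/K[0,0]*d,(v-K[1,2])/K[1,1]*d,d],-1)
    return P@c['R'].T+c['o']
def ray(c,u,v,z):
    K=np.array(c['K']); d=c['R']@np.array([(u-K[0,2])/K[0,0],(v-K[1,2])/K[1,1],1.])
    return c['o']+d*(z-c['o'][2])/d[2]
E
python3 - <<'E'
from h import *
s=ctrl.state(); print({k:np.round(v,3).tolist() for k,v in s.items()})
for n in ('top','side','wrist'):
    c=cap(n,n+'0'); print(n,c['o'],c['orientation'],np.array(c['K']).tolist(), (c['depth']>0).mean())
    np.savez('/tmp/'+n+'0.npz',**{k:c[k] for k in('img','depth','K','R','o')})
E
```

```text
{'time_s': 0.0, 'qpos': [1.196, 0.277, -0.028, 1.268, -0.0, 1.467], 'joint_velocities': [0.001, -0.001, -0.0, 0.001, 0.0, 0.001], 'joint_efforts': [0.001, -44.551, 29.52, 0.016, -0.0, -0.0], 'tool_pos': [167.517, 601.339, 230.12], 'tcp_rot': [-3.139, -0.0, 2.87], 'wrist_force': [-0.6, -0.342, -0.921], 'wrist_torque': [0.046, -0.032, -0.0], 'gripper_force': 0.0, 'gripper_width': 85.619}
top [ 343.2261569    34.05560733 1286.45747754] [-3.08086923 -0.02200237 -1.57896627] [[448.12915571473513, 0.0, 316.3127447827328], [0.0, 448.12915571473513, 233.73194593769176], [0.0, 0.0, 1.0]] 0.996103515625
side [  305.29211141 -1158.51575617   920.83957656] [-2.13706088 -0.01414721 -0.09963771] [[453.15597700806217, 0.0, 320.1364647242983], [0.0, 453.15597700806217, 230.7257542758838], [0.0, 0.0, 1.0]] 0.99580078125
wrist [ 90.22642593 623.39016062 372.70617735] [2.82761794e+00 2.29495167e-03 1.30037731e+00] [[398.1626945546103, 0.0, 320.2315665357832], [0.0, 398.1626945546103, 241.13569391078997], [0.0, 0.0, 1.0]] 0.99583984375
```

View pics/top0.png

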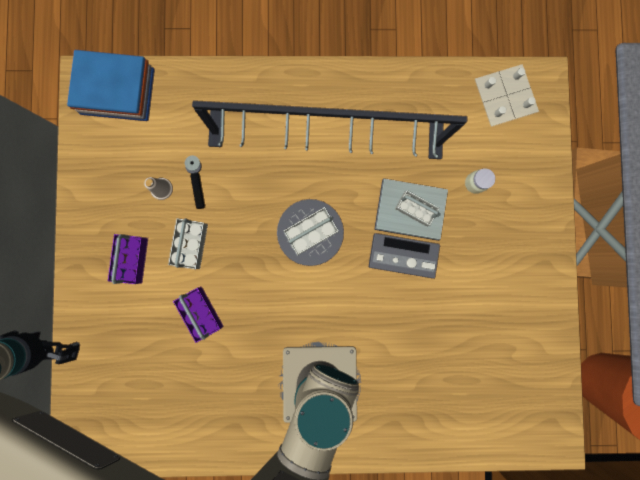

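View pics/side0.png

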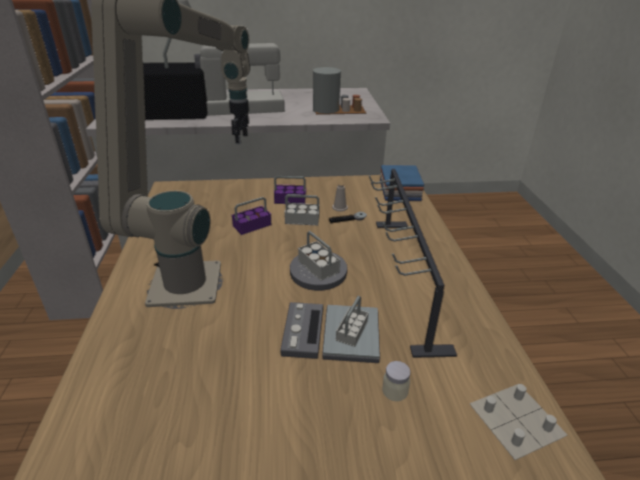

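```bash
cat > m.py <<'E'
from h import *
T=dict(np.load('/tmp/top0.npz')); S=dict(np.load('/tmp/side0.npz'))
PT,PS=pts(T),pts(S)
def line(P,nm):
    c=P.mean(0); w=np.linalg.svd(P-c)[2][0]; t=(P-c)@w
    print(nm,len(P),'c',np.round(c+w*(t.max()+t.min())/2,1),'mean',np.round(c,1),'ang',round(np.degrees(np.arctan2(w[1],w[0]))%180,1),'len',round(np.ptp(t),1),'w',np.round(np.std((P-c)@np.array([-w[1],w[0],0])),1),'zmax',np.round(np.percentile(P[:,2],[10,50,95]),1))
for nm,(u,v),zlo in (('small1',(417,207),100),('large1',(311,232),117),('large2',(188,243),90)):
    g=ray(T,u,v,60)[:2]
    for cn,P in (('top',PT),('side',PS)):
        q=P.reshape(-1,3); k=(np.hypot(*(q[:,:2]-g).T)<110)&(q[:,2]>zlo)&(q[:,2]<160)
        line(q[k],nm+' '+cn)
# keys, console
hsv=cv2.cvtColor(T['img'],cv2.COLOR_RGB2HSV)
m=((hsv[...,2]>150)&(hsv[...,1]<40)).astype(np.uint8); mm=np.zeros_like(m); mm[248:275,370:442]=1
n,l,st,ce=cv2.connectedComponentsWithStats(m*mm)
K=[]
for i in range(1,n):
    p=ray(T,*ce[i],35); print('key',st[i][2:],np.round(ce[i],1),np.round(p,1)); 
# platter contour, flat z around 26
z=PT[...,2]; g=(z>20)&(z<32); g2=np.zeros_like(m); g2[170:285,365:455]=1
pl=PT[(g&(g2>0)&(hsv[...,2]>100))]; print('plat',len(pl),pl.mean(0))
r=cv2.minAreaRect(pl[:,:2].astype(np.float32)); print(r)
# rack rail/prongs
q=PT.reshape(-1,3); k=(q[:,2]>205)&(q[:,0]>500)&(q[:,0]<900)&(abs(q[:,1])<500); np.set_printoptions(suppress=True)
rk=q[k]; print('rack',len(rk),np.percentile(rk[:,2],[5,50,95]),rk.min(0),rk.max(0))
E
python3 m.py
```

```text
small1 top 150 c [ 488.8 -274.2  116.3] mean [ 489.9 -272.3  116.3] ang 60.4 len 103.8 w 2.8 zmax [111.4 116.9 121.5]
small1 side 127 c [ 492.6 -278.1  116.8] mean [ 488.4 -285.2  116.4] ang 59.6 len 104.6 w 2.8 zmax [106.7 118.4 122.4]
large1 top 193 c [425.4  22.5 133.8] mean [425.2  22.7 133.8] ang 119.5 len 130.7 w 2.8 zmax [130.1 134.1 137.9]
large1 side 112 c [429.5  20.2 133.9] mean [432.2  15.5 133.8] ang 119.6 len 129.0 w 2.7 zmax [122.6 135.6 140.4]
large2 top 201 c [394.8 363.4 107.5] mean [395.1 363.3 107.5] ang 170.3 len 131.1 w 2.9 zmax [102.6 108.2 112.3]
large2 side 104 c [399.8 363.  107.3] mean [401.6 362.7 107.3] ang 170.8 len 130.6 w 3.8 zmax [ 98.7 108.7 114. ]
key [ 8  7 43] [379.3 257. ] [ 352.5 -169.9   35. ]
key [ 6  6 28] [394.9 259.7] [ 344.8 -213.5   35. ]
key [11 10 87] [411.  262.5] [ 336.5 -258.7   35. ]
key [14  8 84] [427.8 265.4] [ 328.  -305.8   35. ]
plat 3888 [ 438.07514264 -252.01744825   25.78890548]
((435.30023193359375, -257.4380798339844), (189.31564331054688, 258.4942932128906), 80.20409393310547)
rack 3225 [218.40583798 234.9772026  240.18300793] [ 586.87532871 -354.04771919  205.29593661] [727.97541502 304.49819035 247.00373407]
```

```bash
python3 - <<'E'
import cv2
a=cv2.imread('pics/top0.png')[90:290,160:480]
b=cv2.imread('pics/side0.png')[160:370,230:450]
cv2.imwrite('pics/c1.png',cv2.resize(a,(800,500),interpolation=2)); cv2.imwrite('pics/c2.png',cv2.resize(b,(624,600),interpolation=2))
E
```

```text
(no output)
```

View pics/c1.png

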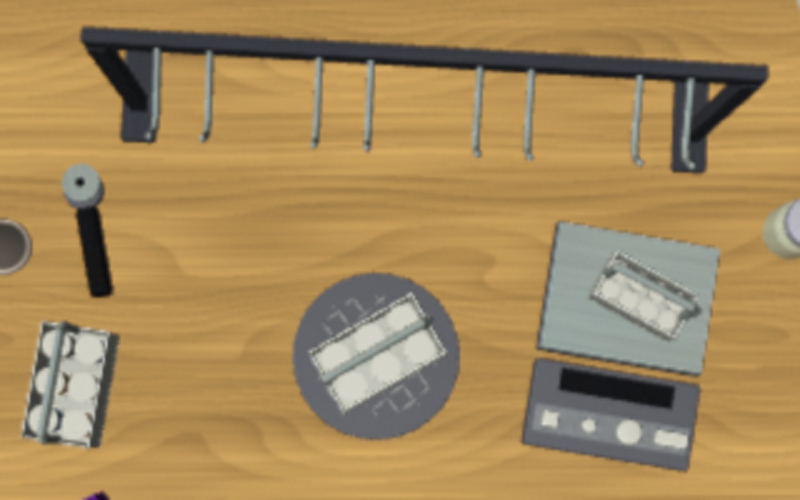

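Call:
drive_tool(
  targets=[
    {"x": -0.13, "y": -0.09, "gripper": -1},
    {"x": -0.13, "y": -0.09, "gripper": -1},
    {"x": -0.13, "y": -0.09, "gripper": -1},
    {"x": -0.13, "y": -0.09, "gripper": -1},
    {"x": -0.13, "y": -0.09, "gripper": -1},
    {"x": -0.13, "y": -0.09, "gripper": -1},
    {"x": -0.13, "y": -0.09, "gripper": -1},
    {"x": -0.13, "y": -0.09, "gripper": -1},
  ],
)

```text
invalid input at $.targets[0]: expected keys wx, wy, wz, x, y, z, gripper
```

Call:
drive_tool(
  targets=[
    {"wz": 0.018},
    {"wz": 0.018},
    {"wz": 0.018},
    {"wz": 0.018},
    {"wz": 0.018},
    {"wz": 0.018},
    {"wz": 0.018},
    {"wz": 0.018},
  ],
)

```text
invalid input at $.targets[0]: expected keys wx, wy, wz, x, y, z, gripper
```

Call:
drive_tool(
  targets=[
    {"wz": 0.018},
    {"wz": 0.018},
    {"wz": 0.018},
    {"wz": 0.018},
    {"wz": 0.018},
    {"x": -0.1},
    {"x": -0.15},
    {"x": -0.15},
  ],
)

```text
invalid input at $.targets[0]: expected keys wx, wy, wz, x, y, z, gripper
```

```bash
cat >> h.py <<'E'
def plan(x,y,z,yaw=None,s=None):
    "deltas in drive units: turn first, then shift in the turned frame"
    s=s or ctrl.state(); p=np.array(s['tool_pos']); y0=s['tcp_rot'][2]
    yw=y0 if yaw is None else np.radians(yaw)
    w=-((yw-y0+np.pi)%(2*np.pi)-np.pi)/(2*np.pi)
    d=np.array([x,y,z])-p; c,sn=np.cos(yw),np.sin(yw)
    t=np.array([d[0]*c+d[1]*sn, d[0]*sn-d[1]*c, -d[2]])/250
    print('wz %.4f (rows %.1f)'%(w,abs(w)/.0195),'xyz',np.round(t,4),'rows %.1f'%(np.linalg.norm(t)/.16))
def st():
    s=ctrl.state(); print('t%.2f'%s['time_s'],'pos',np.round(s['tool_pos'],1),'rpy',np.round(np.degrees(s['tcp_rot']),2),'F',np.round(s['wrist_force'],1),'w %.1f gf %.1f'%(s['gripper_width'],s['gripper_force'])); return s
E
python3 - <<'E'
from h import *
st(); plan(420,-250,260,79.8)
E
```

```text
t0.15 pos [167.6 601.5 230.4] rpy [-1.7990e+02 -1.0000e-02  1.6443e+02] F [ 0.4  1.  -0.2] w 85.7 gf 0.0
wz 0.2351 (rows 12.1) xyz [-3.1733  1.5969 -0.1185] rows 22.2
```

All seven keys are needed in each row.

Call:
drive_tool(
  targets=[
    {"wx": 0, "wy": 0, "wz": 0, "x": -0.13, "y": -0.09, "z": 0, "gripper": -1},
    {"wx": 0, "wy": 0, "wz": 0, "x": -0.13, "y": -0.09, "z": 0, "gripper": -1},
    {"wx": 0, "wy": 0, "wz": 0, "x": -0.13, "y": -0.09, "z": 0, "gripper": -1},
    {"wx": 0, "wy": 0, "wz": 0, "x": -0.13, "y": -0.09, "z": 0, "gripper": -1},
    {"wx": 0, "wy": 0, "wz": 0, "x": -0.13, "y": -0.09, "z": 0, "gripper": -1},
    {"wx": 0, "wy": 0, "wz": 0, "x": -0.13, "y": -0.09, "z": 0, "gripper": -1},
    {"wx": 0, "wy": 0, "wz": 0, "x": -0.13, "y": -0.09, "z": 0, "gripper": -1},
    {"wx": 0, "wy": 0, "wz": 0, "x": -0.13, "y": -0.09, "z": 0, "gripper": -1},
  ],
)

```text
time_s: 0.82
tool_pos: [370.5, 357.1, 231.1]
tcp_rot: [-3.141, -0.0, 2.87]
wrist_force: [0.7, 0.4, 0.8]
gripper_width: 0.0
gripper_force: 0.0
```

Call:
drive_tool(
  targets=[
    {"wx": 0, "wy": 0, "wz": 0.018, "x": 0, "y": 0, "z": 0, "gripper": -1},
    {"wx": 0, "wy": 0, "wz": 0.018, "x": 0, "y": 0, "z": 0, "gripper": -1},
    {"wx": 0, "wy": 0, "wz": 0.018, "x": 0, "y": 0, "z": 0, "gripper": -1},
    {"wx": 0, "wy": 0, "wz": 0.018, "x": 0, "y": 0, "z": 0, "gripper": -1},
    {"wx": 0, "wy": 0, "wz": 0.018, "x": 0, "y": 0, "z": 0, "gripper": -1},
    {"wx": 0, "wy": 0, "wz": 0.018, "x": 0, "y": 0, "z": 0, "gripper": -1},
    {"wx": 0, "wy": 0, "wz": 0.018, "x": 0, "y": 0, "z": 0, "gripper": -1},
    {"wx": 0, "wy": 0, "wz": 0.018, "x": 0, "y": 0, "z": 0, "gripper": -1},
  ],
)

```text
time_s: 1.48
tool_pos: [369.7, 358.6, 230.9]
tcp_rot: [-3.141, 0.0, 1.959]
wrist_force: [-1.1, 0.8, -0.3]
gripper_width: -0.3
gripper_force: 0.0
```

Call:
drive_tool(
  targets=[
    {"wx": 0, "wy": 0, "wz": 0.018, "x": 0, "y": 0, "z": 0, "gripper": -1},
    {"wx": 0, "wy": 0, "wz": 0.018, "x": 0, "y": 0, "z": 0, "gripper": -1},
    {"wx": 0, "wy": 0, "wz": 0.018, "x": 0, "y": 0, "z": 0, "gripper": -1},
    {"wx": 0, "wy": 0, "wz": 0.018, "x": 0, "y": 0, "z": 0, "gripper": -1},
    {"wx": 0, "wy": 0, "wz": 0.018, "x": 0, "y": 0, "z": 0, "gripper": -1},
    {"wx": 0, "wy": 0, "wz": 0, "x": -0.1, "y": 0, "z": 0, "gripper": -1},
    {"wx": 0, "wy": 0, "wz": 0, "x": -0.15, "y": 0, "z": 0, "gripper": -1},
    {"wx": 0, "wy": 0, "wz": 0, "x": -0.15, "y": 0, "z": 0, "gripper": -1},
  ],
)

```text
time_s: 2.15
tool_pos: [352.5, 259.7, 230.9]
tcp_rot: [-3.141, 0.001, 1.402]
wrist_force: [0.3, -0.3, 0.6]
gripper_width: 0.2
gripper_force: 0.0
```

```bash
python3 - <<'E'
from h import *
st(); plan(420,-250,260,79.8)
E
```

```text
t2.15 pos [352.5 259.7 230.9] rpy [-1.7998e+02  3.0000e-02  8.0310e+01] F [ 0.3 -0.3  0.6] w 0.2 gf 0.0
wz 0.0014 (rows 0.1) xyz [-1.9587  0.6269 -0.1163] rows 12.9
```

Call:
drive_tool(
  targets=[
    {"wx": 0, "wy": 0, "wz": 0, "x": -0.14, "y": 0.045, "z": -0.008, "gripper": -1},
    {"wx": 0, "wy": 0, "wz": 0, "x": -0.14, "y": 0.045, "z": -0.008, "gripper": -1},
    {"wx": 0, "wy": 0, "wz": 0, "x": -0.14, "y": 0.045, "z": -0.008, "gripper": -1},
    {"wx": 0, "wy": 0, "wz": 0, "x": -0.14, "y": 0.045, "z": -0.008, "gripper": -1},
    {"wx": 0, "wy": 0, "wz": 0, "x": -0.14, "y": 0.045, "z": -0.008, "gripper": -1},
    {"wx": 0, "wy": 0, "wz": 0, "x": -0.14, "y": 0.045, "z": -0.008, "gripper": -1},
    {"wx": 0, "wy": 0, "wz": 0, "x": -0.14, "y": 0.045, "z": -0.008, "gripper": -1},
    {"wx": 0, "wy": 0, "wz": 0, "x": -0.14, "y": 0.045, "z": -0.008, "gripper": -1},
  ],
)

```text
time_s: 2.82
tool_pos: [393.4, -32.7, 247.4]
tcp_rot: [3.141, -0.0, 1.399]
wrist_force: [0.5, 0.2, 0.1]
gripper_width: -0.2
gripper_force: 0.0
```

Call:
drive_tool(
  targets=[
    {"wx": 0, "wy": 0, "wz": 0, "x": -0.14, "y": 0.045, "z": -0.008, "gripper": -1},
    {"wx": 0, "wy": 0, "wz": 0, "x": -0.14, "y": 0.045, "z": -0.008, "gripper": -1},
    {"wx": 0, "wy": 0, "wz": 0, "x": -0.14, "y": 0.045, "z": -0.008, "gripper": -1},
    {"wx": 0, "wy": 0, "wz": 0, "x": -0.14, "y": 0.045, "z": -0.008, "gripper": -1},
    {"wx": 0, "wy": 0, "wz": 0, "x": -0.14, "y": 0.045, "z": -0.008, "gripper": -1},
    {"wx": 0, "wy": 0, "wz": 0, "x": -0.14, "y": 0.045, "z": -0.008, "gripper": -1},
    {"wx": 0, "wy": 0, "wz": 0, "x": 0, "y": 0, "z": 0, "gripper": -1},
    {"wx": 0, "wy": 0, "wz": 0, "x": 0, "y": 0, "z": 0, "gripper": -1},
  ],
)

```text
time_s: 3.48
tool_pos: [424.5, -250.9, 258.9]
tcp_rot: [-3.141, -0.001, 1.396]
wrist_force: [0.3, 0.8, 0.1]
gripper_width: 0.2
gripper_force: 0.0
```

```bash
cat > keys.py <<'E'
from h import *
st(); c=cap('wrist','w1'); P=pts(c); np.savez('/tmp/w1.npz',**{k:c[k] for k in('img','depth','K','R','o')})
hsv=cv2.cvtColor(c['img'],cv2.COLOR_RGB2HSV)
m=((hsv[...,2]>150)&(hsv[...,1]<45)).astype(np.uint8)
n,l,s,ce=cv2.connectedComponentsWithStats(m)
for i in range(1,n):
    if s[i][4]<80: continue
    q=P[l==i]; r=cv2.minAreaRect(np.argwhere(l==i)[:,::-1].astype(np.float32))
    print(s[i],np.round(ce[i]),'ray35',np.round(ray(c,*r[0],35)[:2],1),'zmed %.1f'%np.median(q[:,2]))
E
python3 keys.py
```

```text
t3.48 pos [ 424.5 -250.9  258.9] rpy [-1.7996e+02 -3.0000e-02  8.0010e+01] F [0.3 0.8 0.1] w 0.2 gf 0.0
[216 117  19  19 329] [225. 126.] ray35 [ 351.8 -169.7] zmed 34.9
[349 154  44 109 191] [371. 207.] ray35 [ 468.7 -265.5] zmed 61.8
[ 357  159   69  108 3535] [392. 213.] ray35 [ 488.5 -274.4] zmed 48.5
[222 169  15  16 179] [229. 176.] ray35 [ 344.6 -213.3] zmed 34.9
[402 176  49 104 191] [427. 226.] ray35 [ 518.5 -293.6] zmed 61.6
[219 211  28  27 577] [232. 224.] ray35 [ 336.3 -258.3] zmed 35.1
[228 254  16  33 477] [235. 270.] ray35 [ 328.4 -304.9] zmed 35.1
[465 343  45  25 492] [485. 352.] ray35 [ 567.6 -441.9] zmed 48.5
[623 357  17  53 536] [633. 379.] ray35 [ 722.9 -508.6] zmed 2.6
[ 474  365   55   44 1614] [503. 385.] ray35 [ 586.1 -484.6] zmed 74.8
```

View pics/w1.png

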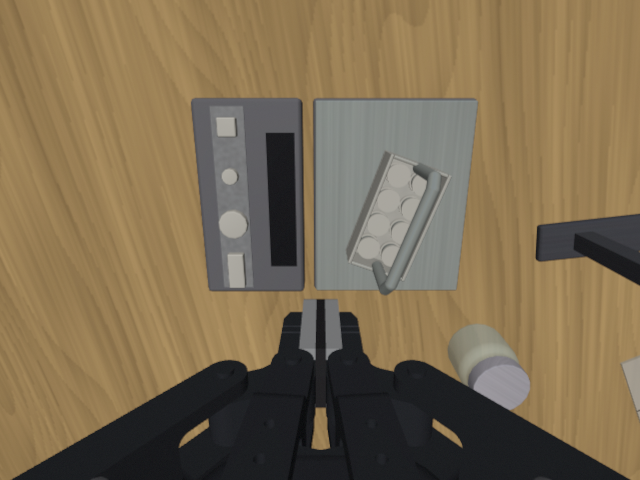

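Call:
drive_tool(
  targets=[
    {"wx": 0, "wy": 0, "wz": 0, "x": 0.034, "y": -0.043, "z": 0.104, "gripper": -1},
    {"wx": 0, "wy": 0, "wz": 0, "x": 0.034, "y": -0.043, "z": 0.104, "gripper": -1},
    {"wx": 0, "wy": 0, "wz": 0, "x": 0.034, "y": -0.043, "z": 0.104, "gripper": -1},
    {"wx": 0, "wy": 0, "wz": 0, "x": 0.034, "y": -0.043, "z": 0.104, "gripper": -1},
    {"wx": 0, "wy": 0, "wz": 0, "x": 0.034, "y": -0.043, "z": 0.104, "gripper": -1},
    {"wx": 0, "wy": 0, "wz": 0, "x": 0.034, "y": -0.043, "z": 0.104, "gripper": -1},
    {"wx": 0, "wy": 0, "wz": 0, "x": 0.034, "y": -0.043, "z": 0.104, "gripper": -1},
    {"wx": 0, "wy": 0, "wz": 0, "x": 0.034, "y": -0.043, "z": 0.104, "gripper": -1},
  ],
)

```text
time_s: 4.2
tool_pos: [350.3, -165.4, 50.4]
tcp_rot: [3.141, -0.0, 1.402]
wrist_force: [-0.0, -0.1, -0.4]
gripper_width: 0.1
gripper_force: 0.0
```

Call:
drive_tool(
  targets=[
    {"wx": 0, "wy": 0, "wz": 0, "x": 0, "y": 0, "z": 0, "gripper": -1},
    {"wx": 0, "wy": 0, "wz": 0, "x": 0, "y": 0, "z": 0.02, "gripper": -1},
    {"wx": 0, "wy": 0, "wz": 0, "x": 0, "y": 0, "z": 0.02, "gripper": -1},
    {"wx": 0, "wy": 0, "wz": 0, "x": 0, "y": 0, "z": 0, "gripper": -1},
    {"wx": 0, "wy": 0, "wz": 0, "x": 0, "y": 0, "z": 0, "gripper": -1},
    {"wx": 0, "wy": 0, "wz": 0, "x": 0, "y": 0, "z": 0, "gripper": -1},
    {"wx": 0, "wy": 0, "wz": 0, "x": 0, "y": 0, "z": 0, "gripper": -1},
    {"wx": 0, "wy": 0, "wz": 0, "x": 0, "y": 0, "z": 0, "gripper": -1},
  ],
)

```text
time_s: 4.87
tool_pos: [352.1, -168.3, 41.9]
tcp_rot: [3.14, 0.001, 1.399]
wrist_force: [0.1, 0.4, -0.3]
gripper_width: 0.2
gripper_force: 0.0
```

Call:
drive_tool(
  targets=[
    {"wx": 0, "wy": 0, "wz": 0, "x": 0, "y": 0, "z": 0.02, "gripper": -1},
    {"wx": 0, "wy": 0, "wz": 0, "x": 0, "y": 0, "z": 0.015, "gripper": -1},
    {"wx": 0, "wy": 0, "wz": 0, "x": 0, "y": 0, "z": 0.01, "gripper": -1},
    {"wx": 0, "wy": 0, "wz": 0, "x": 0, "y": 0, "z": 0.005, "gripper": -1},
    {"wx": 0, "wy": 0, "wz": 0, "x": 0, "y": 0, "z": 0.003, "gripper": -1},
    {"wx": 0, "wy": 0, "wz": 0, "x": 0, "y": 0, "z": 0, "gripper": -1},
    {"wx": 0, "wy": 0, "wz": 0, "x": 0, "y": 0, "z": 0, "gripper": -1},
    {"wx": 0, "wy": 0, "wz": 0, "x": 0, "y": 0, "z": 0, "gripper": -1},
  ],
)

```text
time_s: 5.53
tool_pos: [352.2, -168.3, 29.7]
tcp_rot: [3.141, 0.001, 1.4]
wrist_force: [-4.2, 2.4, 20.1]
gripper_width: 0.1
gripper_force: 10.1
```

Call:
drive_tool(
  targets=[
    {"wx": 0, "wy": 0, "wz": 0, "x": 0, "y": 0, "z": -0.023, "gripper": -1},
    {"wx": 0, "wy": 0, "wz": 0, "x": 0, "y": 0, "z": -0.03, "gripper": -1},
    {"wx": 0, "wy": 0, "wz": 0, "x": 0, "y": 0, "z": 0, "gripper": -1},
    {"wx": 0, "wy": 0, "wz": 0, "x": -0.06, "y": 0, "z": 0, "gripper": -1},
    {"wx": 0, "wy": 0, "wz": 0, "x": -0.06, "y": 0, "z": 0, "gripper": -1},
    {"wx": 0, "wy": 0, "wz": 0, "x": -0.06, "y": 0, "z": 0, "gripper": -1},
    {"wx": 0, "wy": 0, "wz": 0, "x": 0, "y": 0, "z": 0, "gripper": -1},
    {"wx": 0, "wy": 0, "wz": 0, "x": 0, "y": 0, "z": 0, "gripper": -1},
  ],
)

```text
time_s: 6.2
tool_pos: [343.3, -211.9, 40.8]
tcp_rot: [-3.141, -0.001, 1.398]
wrist_force: [-0.5, -0.3, 0.1]
gripper_width: 0.0
gripper_force: 0.0
```

Call:
drive_tool(
  targets=[
    {"wx": 0, "wy": 0, "wz": 0, "x": 0, "y": 0, "z": 0.02, "gripper": -1},
    {"wx": 0, "wy": 0, "wz": 0, "x": 0, "y": 0, "z": 0.015, "gripper": -1},
    {"wx": 0, "wy": 0, "wz": 0, "x": 0, "y": 0, "z": 0.01, "gripper": -1},
    {"wx": 0, "wy": 0, "wz": 0, "x": 0, "y": 0, "z": 0.005, "gripper": -1},
    {"wx": 0, "wy": 0, "wz": 0, "x": 0, "y": 0, "z": 0.003, "gripper": -1},
    {"wx": 0, "wy": 0, "wz": 0, "x": 0, "y": 0, "z": 0, "gripper": -1},
    {"wx": 0, "wy": 0, "wz": 0, "x": 0, "y": 0, "z": 0, "gripper": -1},
    {"wx": 0, "wy": 0, "wz": 0, "x": 0, "y": 0, "z": 0, "gripper": -1},
  ],
)

```text
time_s: 6.87
tool_pos: [343.7, -211.6, 29.7]
tcp_rot: [-3.141, -0.0, 1.4]
wrist_force: [-5.9, 4.1, 21.7]
gripper_width: 0.1
gripper_force: 11.1
```

Call:
drive_tool(
  targets=[
    {"wx": 0, "wy": 0, "wz": 0, "x": 0, "y": 0, "z": -0.043, "gripper": -1},
    {"wx": 0, "wy": 0, "wz": 0, "x": 0, "y": 0, "z": -0.07, "gripper": -1},
    {"wx": 0, "wy": 0, "wz": 0, "x": -0.094, "y": 0, "z": 0, "gripper": -1},
    {"wx": 0, "wy": 0, "wz": 0, "x": -0.094, "y": 0, "z": 0, "gripper": -1},
    {"wx": 0, "wy": 0, "wz": 0, "x": -0.094, "y": 0, "z": 0, "gripper": -1},
    {"wx": 0, "wy": 0, "wz": 0, "x": -0.094, "y": 0, "z": 0, "gripper": -1},
    {"wx": 0, "wy": 0, "wz": 0, "x": 0, "y": 0, "z": 0.06, "gripper": -1},
    {"wx": 0, "wy": 0, "wz": 0, "x": 0, "y": 0, "z": 0, "gripper": -1},
  ],
)

```text
time_s: 7.53
tool_pos: [326.7, -304.0, 39.5]
tcp_rot: [-3.139, -0.002, 1.398]
wrist_force: [-1.4, 0.3, 0.1]
gripper_width: -0.0
gripper_force: 0.0
```

Call:
drive_tool(
  targets=[
    {"wx": 0, "wy": 0, "wz": 0, "x": 0, "y": 0, "z": 0.02, "gripper": -1},
    {"wx": 0, "wy": 0, "wz": 0, "x": 0, "y": 0, "z": 0.015, "gripper": -1},
    {"wx": 0, "wy": 0, "wz": 0, "x": 0, "y": 0, "z": 0.01, "gripper": -1},
    {"wx": 0, "wy": 0, "wz": 0, "x": 0, "y": 0, "z": 0.005, "gripper": -1},
    {"wx": 0, "wy": 0, "wz": 0, "x": 0, "y": 0, "z": 0.003, "gripper": -1},
    {"wx": 0, "wy": 0, "wz": 0, "x": 0, "y": 0, "z": 0, "gripper": -1},
    {"wx": 0, "wy": 0, "wz": 0, "x": 0, "y": 0, "z": 0, "gripper": -1},
    {"wx": 0, "wy": 0, "wz": 0, "x": 0, "y": 0, "z": 0, "gripper": -1},
  ],
)

```text
time_s: 8.2
tool_pos: [327.3, -303.5, 29.8]
tcp_rot: [-3.14, -0.001, 1.401]
wrist_force: [-5.6, 4.8, 18.6]
gripper_width: 0.1
gripper_force: 9.6
```

Call:
drive_tool(
  targets=[
    {"wx": 0, "wy": 0, "wz": 0, "x": 0, "y": 0, "z": -0.06, "gripper": -1},
    {"wx": 0, "wy": 0, "wz": 0, "x": 0, "y": 0, "z": -0.12, "gripper": -1},
    {"wx": 0, "wy": 0, "wz": 0, "x": 0, "y": 0, "z": -0.14, "gripper": -1},
    {"wx": 0, "wy": 0, "wz": 0, "x": 0, "y": 0, "z": -0.14, "gripper": -1},
    {"wx": 0, "wy": 0, "wz": 0, "x": 0, "y": 0, "z": -0.14, "gripper": -1},
    {"wx": 0, "wy": 0, "wz": 0, "x": 0, "y": 0, "z": -0.14, "gripper": -1},
    {"wx": 0, "wy": 0, "wz": 0, "x": 0, "y": 0, "z": -0.14, "gripper": -1},
    {"wx": 0, "wy": 0, "wz": 0, "x": 0, "y": 0, "z": -0.1, "gripper": -1},
  ],
)

```text
time_s: 8.87
tool_pos: [328.5, -304.5, 276.4]
tcp_rot: [3.138, 0.002, 1.401]
wrist_force: [0.4, -0.0, -0.9]
gripper_width: -0.0
gripper_force: 0.0
```

Call:
drive_tool(
  targets=[
    {"wx": 0, "wy": 0, "wz": 0.0185, "x": 0, "y": 0, "z": 0, "gripper": -1},
    {"wx": 0, "wy": 0, "wz": 0.0185, "x": 0, "y": 0, "z": 0, "gripper": -1},
    {"wx": 0, "wy": 0, "wz": 0.0185, "x": 0, "y": 0, "z": 0, "gripper": -1},
    {"wx": 0, "wy": 0, "wz": 0, "x": 0.13, "y": 0.07, "z": 0, "gripper": -1},
    {"wx": 0, "wy": 0, "wz": 0, "x": 0.13, "y": 0.07, "z": 0, "gripper": -1},
    {"wx": 0, "wy": 0, "wz": 0, "x": 0.13, "y": 0.07, "z": 0, "gripper": -1},
    {"wx": 0, "wy": 0, "wz": 0, "x": 0.13, "y": 0.07, "z": 0, "gripper": -1},
    {"wx": 0, "wy": 0, "wz": 0, "x": 0, "y": 0, "z": 0, "gripper": 0},
  ],
)

```text
time_s: 9.53
tool_pos: [457.4, -223.0, 272.8]
tcp_rot: [3.14, -0.003, 1.057]
wrist_force: [0.0, 0.3, 0.5]
gripper_width: 11.1
gripper_force: 0.0
```

```bash
cat >> h.py <<'E'
def bar(c,g,zlo,zhi=165,rad=110,nm=''):
    "handle bar near g: line fit to the depth points above zlo"
    q=pts(c).reshape(-1,3); k=(np.hypot(*(q[:,:2]-np.array(g)[:2]).T)<rad)&(q[:,2]>zlo)&(q[:,2]<zhi)
    if k.sum()<20: print(nm,'no points'); return
    q=q[k]; zt=np.percentile(q[:,2],90); b=q[q[:,2]>zt-9]; m=np.median(b,0); w=np.linalg.svd(b-b.mean(0))[2][0]
    t=(b-m)@w; e=m+w*(np.percentile(t,1)+np.percentile(t,99))/2
    print(nm,len(b),'mid',np.round(e,1),'ang %.1f'%(np.degrees(np.arctan2(w[1],w[0]))%180),'len %.0f'%np.ptp(t),'ztop %.1f'%zt)
E
python3 - <<'E'
from h import *
w1=dict(np.load('/tmp/w1.npz')); bar(w1,(489,-274),100,nm='w1')
s=st(); c=cap('wrist','w2'); bar(c,(489,-274),100,nm='w2')
np.savez('/tmp/w2.npz',**{k:c[k] for k in('img','depth','K','R','o')})
t=cap('top'); bar(t,(489,-274),100,nm='top')
sd=cap('side'); bar(sd,(489,-274),100,nm='side')
# rack: prong points near the top
for cc,n in ((dict(np.load('/tmp/top0.npz')),'top'),(dict(np.load('/tmp/side0.npz')),'side'),(c,'w2')):
    q=pts(cc).reshape(-1,3); k=(q[:,2]>195)&(q[:,2]<260)&(q[:,0]>540)&(q[:,0]<750)&(q[:,1]>-370)&(q[:,1]<330); q=q[k]; print(n,len(q))
    if len(q)<50: continue
    rail=q[q[:,0]>np.interp(q[:,1],[-350,300],[665,690])]
    print(' rail z',np.percentile(rail[:,2],[5,50,95]).round(1), 'fit',np.polyfit(rail[:,1],rail[:,0],1).round(4))
    pr=q[(q[:,0]<np.interp(q[:,1],[-350,300],[660,685]))]
    h,e=np.histogram(pr[:,1],bins=np.arange(-360,320,6)); print([(int(a),int(b)) for a,b in zip(e,h) if b>2])
E
```

```text
w1 1687 mid [ 488.  -273.5  117.8] ang 60.6 len 101 ztop 119.1
t9.53 pos [ 457.4 -223.   272.8] rpy [ 1.799e+02 -1.600e-01  6.059e+01] F [0.  0.3 0.5] w 11.1 gf 0.0
w2 1435 mid [ 488.7 -273.4  117.9] ang 60.5 len 102 ztop 119.2
top 44 mid [ 504.2 -246.   117. ] ang 58.4 len 34 ztop 119.7
side 100 mid [ 491.8 -280.1  119.8] ang 59.9 len 94 ztop 122.1
top 3252
 rail z [220.5 236.  240. ] fit [5.720000e-02 6.992032e+02]
[(-288, 5), (-282, 61), (-276, 23), (-234, 52), (-228, 33), (-132, 22), (-126, 53), (-84, 7), (-78, 55), (-72, 19), (24, 25), (30, 49), (72, 10), (78, 63), (180, 49), (186, 29), (228, 24), (234, 52)]
side 1718
 rail z [211.3 238.1 242.1] fit [5.470000e-02 7.019693e+02]
[(-288, 19), (-282, 67), (-276, 4), (-240, 5), (-234, 61), (-228, 16), (-132, 21), (-126, 46), (-84, 10), (-78, 47), (-72, 7), (24, 26), (30, 29), (72, 16), (78, 31), (84, 5), (174, 4), (180, 28), (186, 15), (228, 21), (234, 16), (240, 3)]
w2 2070Traceback (most recent call last):
  File "<stdin>", line 12, in <module>
    return _quantile_unchecked(
        a, q, axis, out, overwrite_input, method, keepdims, weights)
    return _ureduce(a,
                    func=_quantile_ureduce_func,
    ...<5 lines>...
                    overwrite_input=overwrite_input,
                    method=method)
    r = func(a, **kwargs)
    result = _quantile(arr,
                       quantiles=q,
    ...<2 lines>...
                       out=out,
                       weights=wgt)
    slices_having_nans = np.isnan(arr[-1, ...])
                                  ~~~^^^^^^^^^
IndexError: index -1 is out of bounds for axis 0 with size 0
```

View pics/w2.png

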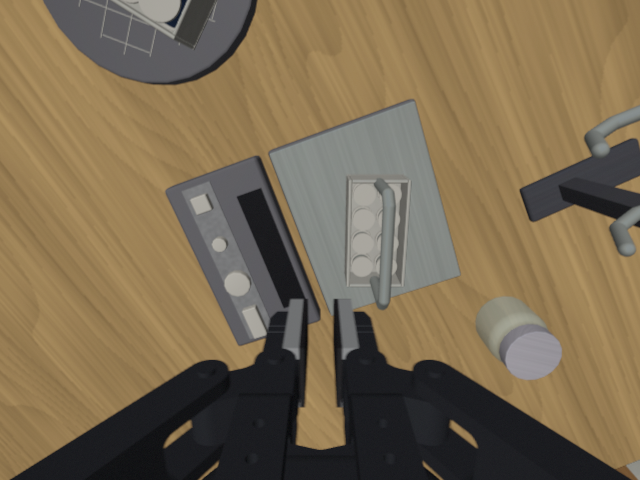

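```bash
cat > rack.py <<'E'
from h import *
import sys
def rack(cs):
    th=-np.arctan(.0565); X=np.array([np.cos(th),np.sin(th)]); Y=np.array([-X[1],X[0]])
    for c,n in cs:
        q=pts(c).reshape(-1,3); q=q[(q[:,2]>205)&(q[:,2]<262)]
        a=np.c_[q[:,:2]@X,q[:,:2]@Y,q[:,2]]; a=a[(a[:,0]>560)&(a[:,0]<760)&(abs(a[:,1]+50)<330)]
        r=a[(a[:,0]>685)&(a[:,2]>225)]
        if len(r): print(n,'rail xr',np.percentile(r[:,0],[2,50,98]).round(1),'z',np.percentile(r[:,2],[5,50,95]).round(1))
        p=a[a[:,0]<680]; h,e=np.histogram(p[:,1],np.arange(-400,300,4)); 
        o=np.sort(p[:,1]); grp=np.split(o,np.where(np.diff(o)>12)[0]+1)
        for g in grp:
            if len(g)<15: continue
            s=p[(p[:,1]>=g[0])&(p[:,1]<=g[-1])]
            prof=[(int(x),round(float(np.median(s[(s[:,0]>=x)&(s[:,0]<x+8)][:,2])),0)) for x in range(570,680,8) if ((s[:,0]>=x)&(s[:,0]<x+8)).sum()>2]
            b=s[s[:,2]<228]
            print(n,'y %.1f w %.0f xmin %.1f'%(np.median(s[:,1]),np.ptp(g),s[:,0].min()),prof)
    print('axes',X.round(4),Y.round(4))
if __name__=='__main__': rack([(dict(np.load(f'/tmp/{n}.npz')),n) for n in sys.argv[1:]])
E
python3 rack.py top0 side0 w2
```

```text
top0 rail xr [689.1 698.7 708.7] z [227.6 236.5 240.1]
top0 y -242.0 w 7 xmin 601.4 [(602, 241.0), (610, 228.0), (618, 221.0), (626, 218.0), (634, 219.0), (642, 221.0), (650, 223.0), (658, 225.0), (666, 225.0), (674, 228.0)]
top0 y -192.7 w 8 xmin 602.1 [(602, 240.0), (610, 228.0), (618, 221.0), (626, 219.0), (634, 220.0), (642, 220.0), (650, 222.0), (658, 224.0), (666, 225.0), (674, 228.0)]
top0 y -88.2 w 7 xmin 603.2 [(602, 242.0), (610, 231.0), (618, 221.0), (626, 219.0), (634, 218.0), (642, 220.0), (650, 222.0), (658, 223.0), (666, 225.0), (674, 226.0)]
top0 y -37.7 w 7 xmin 601.9 [(602, 244.0), (610, 229.0), (618, 221.0), (626, 217.0), (634, 219.0), (642, 220.0), (650, 222.0), (658, 225.0), (666, 225.0), (674, 227.0)]
top0 y 66.6 w 7 xmin 602.2 [(602, 242.0), (618, 219.0), (626, 219.0), (634, 220.0), (642, 219.0), (650, 223.0), (658, 222.0), (666, 226.0), (674, 227.0)]
top0 y 116.7 w 7 xmin 603.7 [(602, 242.0), (610, 230.0), (618, 222.0), (626, 219.0), (634, 219.0), (642, 221.0), (650, 223.0), (658, 223.0), (666, 226.0), (674, 227.0)]
top0 y 221.4 w 7 xmin 603.0 [(602, 243.0), (
[... 1253 characters left out ...]
18, 226.0), (626, 222.0), (634, 220.0), (642, 220.0), (650, 223.0), (658, 224.0), (666, 225.0), (674, 229.0)]
side0 y 220.1 w 13 xmin 609.6 [(602, 241.0), (610, 234.0), (618, 226.0), (626, 223.0), (634, 220.0), (642, 222.0), (650, 223.0), (658, 225.0), (666, 226.0), (674, 229.0)]
side0 y 270.7 w 15 xmin 608.8 [(602, 246.0), (610, 237.0), (618, 227.0), (626, 224.0), (634, 220.0), (642, 222.0), (650, 224.0), (658, 221.0), (666, 226.0), (674, 226.0)]
w2 y -239.6 w 8 xmin 600.7 [(594, 242.0), (602, 239.0), (610, 224.0), (618, 220.0), (626, 217.0)]
w2 y -190.3 w 7 xmin 600.8 [(594, 242.0), (602, 241.0), (610, 224.0), (618, 220.0), (626, 218.0), (634, 219.0)]
axes [ 0.9984 -0.0564] [0.0564 0.9984]
```

Call:
drive_tool(
  targets=[
    {"wx": 0, "wy": 0, "wz": 0, "x": -0.06, "y": 0.1, "z": 0, "gripper": 0},
    {"wx": 0, "wy": 0, "wz": 0, "x": -0.055, "y": 0.107, "z": 0, "gripper": 0},
    {"wx": 0, "wy": 0, "wz": 0, "x": 0, "y": 0, "z": 0.1, "gripper": 0},
    {"wx": 0, "wy": 0, "wz": 0, "x": 0, "y": 0, "z": 0.15, "gripper": 0},
    {"wx": 0, "wy": 0, "wz": 0, "x": 0, "y": 0, "z": 0.15, "gripper": 0},
    {"wx": 0, "wy": 0, "wz": 0, "x": 0, "y": 0, "z": 0.1, "gripper": 0},
    {"wx": 0, "wy": 0, "wz": 0, "x": 0, "y": 0, "z": 0, "gripper": 0},
    {"wx": 0, "wy": 0, "wz": 0, "x": 0, "y": 0, "z": 0, "gripper": 0},
  ],
)

```text
time_s: 10.35
tool_pos: [481.5, -276.9, 146.9]
tcp_rot: [-3.137, -0.0, 1.049]
wrist_force: [0.3, -0.2, 1.0]
gripper_width: 42.3
gripper_force: 0.0
```

```bash
python3 - <<'E'
from h import *
st(); plan(488.5,-273.5,95,60.5); c=cap('wrist'); bar(c,(489,-274),100,124,nm='w')
E
```

```text
t10.35 pos [ 481.5 -276.9  146.9] rpy [-1.7976e+02 -2.0000e-02  6.0120e+01] F [ 0.3 -0.2  1. ] w 42.3 gf 0.0
wz -0.0011 (rows 0.1) xyz [0.0256 0.0178 0.2074] rows 1.3
w 3995 mid [ 489.6 -272.8  118. ] ang 60.7 len 102 ztop 119.1
```

Call:
drive_tool(
  targets=[
    {"wx": 0, "wy": 0, "wz": 0, "x": 0.026, "y": 0.018, "z": 0, "gripper": 0},
    {"wx": 0, "wy": 0, "wz": 0, "x": 0, "y": 0, "z": 0.08, "gripper": 0},
    {"wx": 0, "wy": 0, "wz": 0, "x": 0, "y": 0, "z": 0.08, "gripper": 0},
    {"wx": 0, "wy": 0, "wz": 0, "x": 0, "y": 0, "z": 0.047, "gripper": 0},
    {"wx": 0, "wy": 0, "wz": 0, "x": 0, "y": 0, "z": 0, "gripper": 0},
    {"wx": 0, "wy": 0, "wz": 0, "x": 0, "y": 0, "z": 0, "gripper": 0},
    {"wx": 0, "wy": 0, "wz": 0, "x": 0, "y": 0, "z": 0, "gripper": 0},
    {"wx": 0, "wy": 0, "wz": 0, "x": 0, "y": 0, "z": 0, "gripper": 0},
  ],
)

```text
time_s: 11.07
tool_pos: [492.0, -274.7, 98.0]
tcp_rot: [3.139, 0.0, 1.051]
wrist_force: [0.2, -0.8, -0.0]
gripper_width: 42.8
gripper_force: 0.0
```

Call:
drive_tool(
  grip_force=60,
  targets=[
    {"wx": 0, "wy": 0, "wz": 0, "x": 0, "y": 0, "z": 0, "gripper": -1},
    {"wx": 0, "wy": 0, "wz": 0, "x": 0, "y": 0, "z": 0, "gripper": -1},
    {"wx": 0, "wy": 0, "wz": 0, "x": 0, "y": 0, "z": 0, "gripper": -1},
    {"wx": 0, "wy": 0, "wz": 0, "x": 0, "y": 0, "z": 0, "gripper": -1},
    {"wx": 0, "wy": 0, "wz": 0, "x": 0, "y": 0, "z": 0, "gripper": -1},
    {"wx": 0, "wy": 0, "wz": 0, "x": 0, "y": 0, "z": 0, "gripper": -1},
    {"wx": 0, "wy": 0, "wz": 0, "x": 0, "y": 0, "z": 0, "gripper": -1},
    {"wx": 0, "wy": 0, "wz": 0, "x": 0, "y": 0, "z": 0, "gripper": -1},
  ],
)

```text
time_s: 11.73
tool_pos: [490.9, -274.0, 97.0]
tcp_rot: [3.141, 0.0, 1.051]
wrist_force: [-1.3, 0.8, 5.3]
gripper_width: 7.6
gripper_force: 58.6
```

```bash
python3 - <<'E'
from h import *
st(); plan(490,-240,240,86.8)
E
```

```text
t11.73 pos [ 490.9 -274.    97. ] rpy [1.7998e+02 1.0000e-02 6.0210e+01] F [-1.3  0.8  5.3] w 7.6 gf 58.6
wz -0.0739 (rows 3.8) xyz [ 0.1356 -0.0112 -0.5721] rows 3.7
```

Call:
drive_tool(
  targets=[
    {"wx": 0, "wy": 0, "wz": 0, "x": 0, "y": 0, "z": -0.03, "gripper": -1},
    {"wx": 0, "wy": 0, "wz": 0, "x": 0, "y": 0, "z": -0.07, "gripper": -1},
    {"wx": 0, "wy": 0, "wz": 0, "x": 0, "y": 0, "z": -0.1, "gripper": -1},
    {"wx": 0, "wy": 0, "wz": 0, "x": 0, "y": 0, "z": -0.12, "gripper": -1},
    {"wx": 0, "wy": 0, "wz": 0, "x": 0, "y": 0, "z": -0.12, "gripper": -1},
    {"wx": 0, "wy": 0, "wz": 0, "x": 0, "y": 0, "z": -0.08, "gripper": -1},
    {"wx": 0, "wy": 0, "wz": 0, "x": 0, "y": 0, "z": -0.05, "gripper": -1},
    {"wx": 0, "wy": 0, "wz": -0.01, "x": 0, "y": 0, "z": 0, "gripper": -1},
  ],
)

```text
time_s: 12.4
tool_pos: [492.5, -275.0, 242.4]
tcp_rot: [3.136, 0.001, 1.115]
wrist_force: [-0.3, -0.2, -3.0]
gripper_width: 7.6
gripper_force: 58.8
```

Call:
drive_tool(
  targets=[
    {"wx": 0, "wy": 0, "wz": -0.012, "x": 0, "y": 0, "z": 0, "gripper": -1},
    {"wx": 0, "wy": 0, "wz": -0.013, "x": 0, "y": 0, "z": 0, "gripper": -1},
    {"wx": 0, "wy": 0, "wz": -0.013, "x": 0, "y": 0, "z": 0, "gripper": -1},
    {"wx": 0, "wy": 0, "wz": -0.013, "x": 0, "y": 0, "z": 0, "gripper": -1},
    {"wx": 0, "wy": 0, "wz": -0.013, "x": 0, "y": 0, "z": 0, "gripper": -1},
    {"wx": 0, "wy": 0, "wz": 0, "x": 0, "y": 0, "z": 0, "gripper": -1},
    {"wx": 0, "wy": 0, "wz": 0, "x": 0, "y": 0, "z": 0, "gripper": -1},
    {"wx": 0, "wy": 0, "wz": 0, "x": 0, "y": 0, "z": 0, "gripper": -1},
  ],
)

```text
time_s: 13.07
tool_pos: [490.6, -273.7, 238.4]
tcp_rot: [-3.141, -0.001, 1.514]
wrist_force: [0.7, -0.7, -2.7]
gripper_width: 7.7
gripper_force: 58.7
```

```bash
python3 - <<'E'
from h import *
s=st(); plan(541.9,-247.5,239,86.8); sd=cap('side','s1'); c=cap('wrist','w3'); p=s['tool_pos']
bar(sd,p,230,275,nm='side'); bar(c,p,215,275,nm='wrist')
im=cv2.imread('pics/s1.png')[150:400,250:480]; im=cv2.resize(im,(552,600)); w=cv2.resize(cv2.imread('pics/w3.png'),(248,186)); 
cv2.imwrite('pics/s1c.png',np.hstack([im,np.vstack([w,np.zeros((414,248,3),np.uint8)])]))
E
```

```text
t13.07 pos [ 490.6 -273.7  238.4] rpy [-1.7996e+02 -3.0000e-02  8.6750e+01] F [ 0.7 -0.7 -2.7] w 7.7 gf 58.7
wz -0.0002 (rows 0.0) xyz [ 0.116   0.1991 -0.0026] rows 1.4
side 119 mid [ 494.  -278.8  263.2] ang 86.0 len 84 ztop 268.0
wrist 7575 mid [ 489.7 -272.9  260.1] ang 87.0 len 90 ztop 266.1
```

View pics/s1c.png

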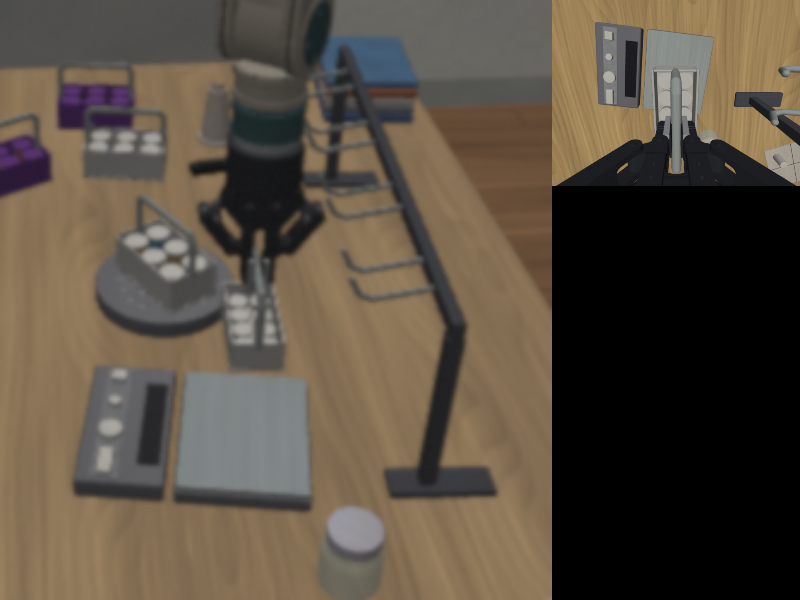

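Call:
drive_tool(
  targets=[
    {"wx": 0, "wy": 0, "wz": 0, "x": 0.029, "y": 0.04, "z": 0, "gripper": -1},
    {"wx": 0, "wy": 0, "wz": 0, "x": 0.029, "y": 0.055, "z": 0, "gripper": -1},
    {"wx": 0, "wy": 0, "wz": 0, "x": 0.029, "y": 0.055, "z": 0, "gripper": -1},
    {"wx": 0, "wy": 0, "wz": 0, "x": 0.029, "y": 0.05, "z": 0, "gripper": -1},
    {"wx": 0, "wy": 0, "wz": 0, "x": 0, "y": 0, "z": 0, "gripper": -1},
    {"wx": 0, "wy": 0, "wz": 0, "x": 0, "y": 0, "z": 0, "gripper": -1},
    {"wx": 0, "wy": 0, "wz": 0, "x": 0, "y": 0, "z": 0, "gripper": -1},
    {"wx": 0, "wy": 0, "wz": 0, "x": 0, "y": 0, "z": 0, "gripper": -1},
  ],
)

```text
time_s: 13.83
tool_pos: [542.1, -247.6, 238.6]
tcp_rot: [-3.141, -0.0, 1.516]
wrist_force: [0.3, -0.3, -2.9]
gripper_width: 7.6
gripper_force: 58.8
```

```bash
python3 - <<'E'
from h import *
from rack import rack
s=st(); plan(617.3,-251.8,239,86.8); c=cap('wrist'); rack([(c,'w')])
E
```

```text
t13.83 pos [ 542.1 -247.6  238.6] rpy [-179.96   -0.     86.85] F [ 0.3 -0.3 -2.9] w 7.6 gf 58.8
wz 0.0001 (rows 0.0) xyz [-2.000e-04  3.012e-01 -1.500e-03] rows 1.9
w rail xr [687.1 692.9 701.1] z [225.8 232.2 238. ]
w y -240.1 w 8 xmin 605.7 [(602, 233.0), (610, 225.0), (618, 220.0), (626, 218.0), (634, 219.0), (642, 221.0), (650, 223.0), (658, 224.0), (666, 226.0), (674, 227.0)]
w y -191.7 w 22 xmin 560.0 [(570, 255.0), (594, 242.0), (602, 242.0), (610, 226.0), (618, 221.0), (626, 218.0), (634, 220.0), (642, 221.0), (650, 223.0), (658, 224.0), (666, 226.0), (674, 228.0)]
axes [ 0.9984 -0.0564] [0.0564 0.9984]
```

Call:
drive_tool(
  targets=[
    {"wx": 0, "wy": 0, "wz": 0, "x": 0, "y": 0.03, "z": 0, "gripper": -1},
    {"wx": 0, "wy": 0, "wz": 0, "x": 0, "y": 0.055, "z": 0, "gripper": -1},
    {"wx": 0, "wy": 0, "wz": 0, "x": 0, "y": 0.055, "z": 0, "gripper": -1},
    {"wx": 0, "wy": 0, "wz": 0, "x": 0, "y": 0.055, "z": 0, "gripper": -1},
    {"wx": 0, "wy": 0, "wz": 0, "x": 0, "y": 0.055, "z": 0, "gripper": -1},
    {"wx": 0, "wy": 0, "wz": 0, "x": 0, "y": 0.051, "z": 0, "gripper": -1},
    {"wx": 0, "wy": 0, "wz": 0, "x": 0, "y": 0, "z": 0, "gripper": -1},
    {"wx": 0, "wy": 0, "wz": 0, "x": 0, "y": 0, "z": 0, "gripper": -1},
  ],
)

```text
time_s: 14.55
tool_pos: [617.7, -252.0, 238.5]
tcp_rot: [-3.141, -0.0, 1.516]
wrist_force: [-0.6, 0.3, -2.3]
gripper_width: 7.6
gripper_force: 59.0
```

Call:
drive_tool(
  targets=[
    {"wx": 0, "wy": 0, "wz": 0, "x": 0, "y": 0, "z": 0, "gripper": -1},
    {"wx": 0, "wy": 0, "wz": 0, "x": 0, "y": 0, "z": 0.03, "gripper": -1},
    {"wx": 0, "wy": 0, "wz": 0, "x": 0, "y": 0, "z": 0.03, "gripper": -1},
    {"wx": 0, "wy": 0, "wz": 0, "x": 0, "y": 0, "z": 0.03, "gripper": -1},
    {"wx": 0, "wy": 0, "wz": 0, "x": 0, "y": 0, "z": 0.02, "gripper": -1},
    {"wx": 0, "wy": 0, "wz": 0, "x": 0, "y": 0, "z": 0.01, "gripper": -1},
    {"wx": 0, "wy": 0, "wz": 0, "x": 0, "y": 0, "z": 0, "gripper": -1},
    {"wx": 0, "wy": 0, "wz": 0, "x": 0, "y": 0, "z": 0, "gripper": -1},
  ],
)

```text
time_s: 15.22
tool_pos: [617.3, -251.8, 208.6]
tcp_rot: [-3.141, -0.0, 1.516]
wrist_force: [0.3, -0.3, -2.7]
gripper_width: 7.8
gripper_force: 59.1
```

```bash
python3 - <<'E'
from h import *
st(); sd=cap('side','s2'); cv2.imwrite('pics/s2c.png',cv2.resize(cv2.imread('pics/s2.png')[190:340,330:480],(600,600)))
E
```

```text
t15.22 pos [ 617.3 -251.8  208.6] rpy [-1.7998e+02 -1.0000e-02  8.6850e+01] F [ 0.3 -0.3 -2.7] w 7.8 gf 59.1
```

View pics/s2c.png

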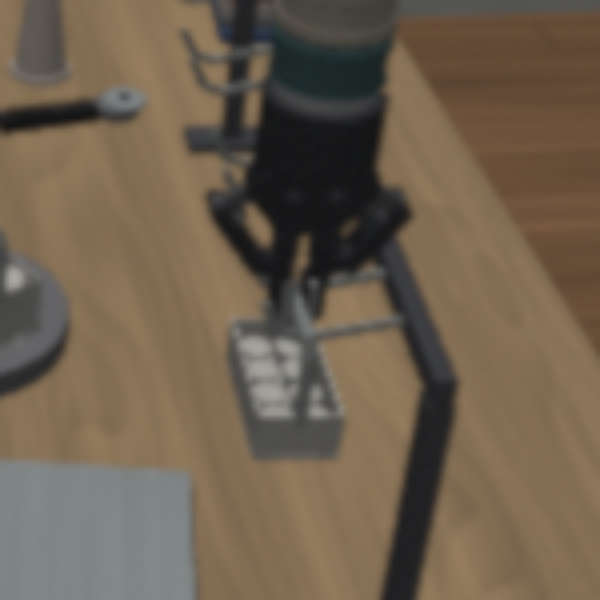

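Call:
drive_tool(
  targets=[
    {"wx": 0, "wy": 0, "wz": 0, "x": 0, "y": 0, "z": 0.005, "gripper": -1},
    {"wx": 0, "wy": 0, "wz": 0, "x": 0, "y": 0, "z": 0.004, "gripper": -1},
    {"wx": 0, "wy": 0, "wz": 0, "x": 0, "y": 0, "z": 0, "gripper": -1},
    {"wx": 0, "wy": 0, "wz": 0, "x": 0, "y": 0, "z": 0, "gripper": -1},
    {"wx": 0, "wy": 0, "wz": 0, "x": 0, "y": 0, "z": 0, "gripper": -1},
    {"wx": 0, "wy": 0, "wz": 0, "x": 0, "y": 0, "z": 0, "gripper": -1},
    {"wx": 0, "wy": 0, "wz": 0, "x": 0, "y": 0, "z": 0, "gripper": -1},
    {"wx": 0, "wy": 0, "wz": 0, "x": 0, "y": 0, "z": 0, "gripper": -1},
  ],
)

```text
time_s: 15.93
tool_pos: [617.6, -251.9, 206.8]
tcp_rot: [3.141, 0.0, 1.516]
wrist_force: [0.7, 0.4, -1.6]
gripper_width: 7.9
gripper_force: 59.1
```

Call:
drive_tool(
  targets=[
    {"wx": 0, "wy": 0, "wz": 0, "x": 0, "y": 0, "z": 0.004, "gripper": -1},
    {"wx": 0, "wy": 0, "wz": 0, "x": 0, "y": 0, "z": 0, "gripper": -1},
    {"wx": 0, "wy": 0, "wz": 0, "x": 0, "y": 0, "z": 0, "gripper": -0.7},
    {"wx": 0, "wy": 0, "wz": 0, "x": 0, "y": 0, "z": 0, "gripper": -0.5},
    {"wx": 0, "wy": 0, "wz": 0, "x": 0, "y": 0, "z": 0, "gripper": -0.3},
    {"wx": 0, "wy": 0, "wz": 0, "x": 0, "y": 0, "z": 0, "gripper": -0.2},
    {"wx": 0, "wy": 0, "wz": 0, "x": 0, "y": 0, "z": 0, "gripper": -0.2},
    {"wx": 0, "wy": 0, "wz": 0, "x": 0, "y": 0, "z": 0, "gripper": -0.2},
  ],
)

```text
time_s: 16.6
tool_pos: [617.5, -251.8, 205.5]
tcp_rot: [3.142, 0.0, 1.516]
wrist_force: [0.1, -0.1, -0.2]
gripper_width: 33.6
gripper_force: 0.0
```

Call:
drive_tool(
  targets=[
    {"wx": 0, "wy": 0, "wz": 0, "x": 0, "y": 0, "z": 0, "gripper": -0.2},
    {"wx": 0, "wy": 0, "wz": 0, "x": 0, "y": 0, "z": -0.02, "gripper": -0.2},
    {"wx": 0, "wy": 0, "wz": 0, "x": 0, "y": 0, "z": -0.04, "gripper": -0.2},
    {"wx": 0, "wy": 0, "wz": 0, "x": 0, "y": 0, "z": -0.06, "gripper": -0.2},
    {"wx": 0, "wy": 0, "wz": 0, "x": 0, "y": 0, "z": -0.08, "gripper": -0.2},
    {"wx": 0, "wy": 0, "wz": 0, "x": 0, "y": 0, "z": -0.08, "gripper": -0.2},
    {"wx": 0, "wy": 0, "wz": 0, "x": 0, "y": 0, "z": 0, "gripper": -0.2},
    {"wx": 0, "wy": 0, "wz": 0, "x": 0, "y": 0, "z": 0, "gripper": -0.2},
  ],
)

```text
time_s: 17.27
tool_pos: [618.7, -252.4, 278.3]
tcp_rot: [3.137, 0.002, 1.516]
wrist_force: [0.4, 0.1, 0.8]
gripper_width: 34.1
gripper_force: 0.0
```

```bash
python3 - <<'E'
from h import *
s=st(); c=cap('wrist'); bar(c,(617,-252),210,235,nm='hung w')
t=cap('top'); bar(t,(426,22),117,nm='large1'); bar(t,(395,363),90,nm='large2'); bar(t,(617,-252),210,235,60,nm='hung top')
sd=cap('side'); bar(sd,(426,22),117,nm='large1 side')
plan(425.5,22.5,240,119.5)
E
```

```text
t17.27 pos [ 618.7 -252.4  278.3] rpy [1.7975e+02 1.1000e-01 8.6850e+01] F [0.4 0.1 0.8] w 34.1 gf 0.0
hung w 7578 mid [ 647.7 -229.9  227.9] ang 51.7 len 150 ztop 231.3
large1 176 mid [425.2  22.  134.7] ang 119.6 len 123 ztop 137.3
large2 179 mid [394.5 363.7 107.9] ang 170.5 len 125 ztop 111.1
hung top 152 mid [ 636.4 -229.7  225.6] ang 179.9 len 74 ztop 229.2
large1 side 87 mid [429.5  20.4 136.7] ang 119.9 len 125 ztop 139.3
wz -0.0907 (rows 4.7) xyz [ 1.331  -0.1267  0.1379] rows 8.4
```

Call:
drive_tool(
  targets=[
    {"wx": 0, "wy": 0, "wz": -0.018, "x": 0, "y": 0, "z": 0, "gripper": -0.2},
    {"wx": 0, "wy": 0, "wz": -0.018, "x": 0, "y": 0, "z": 0, "gripper": -0.2},
    {"wx": 0, "wy": 0, "wz": -0.018, "x": 0, "y": 0, "z": 0, "gripper": -0.2},
    {"wx": 0, "wy": 0, "wz": -0.018, "x": 0, "y": 0, "z": 0, "gripper": -0.2},
    {"wx": 0, "wy": 0, "wz": -0.0185, "x": 0, "y": 0, "z": 0, "gripper": -0.2},
    {"wx": 0, "wy": 0, "wz": 0, "x": 0.14, "y": -0.014, "z": 0, "gripper": -0.2},
    {"wx": 0, "wy": 0, "wz": 0, "x": 0.15, "y": -0.014, "z": 0, "gripper": -0.2},
    {"wx": 0, "wy": 0, "wz": 0, "x": 0.15, "y": -0.014, "z": 0, "gripper": -0.2},
  ],
)

```text
time_s: 18.08
tool_pos: [552.7, -160.3, 273.4]
tcp_rot: [-3.14, -0.003, 2.083]
wrist_force: [-0.6, 0.2, 0.8]
gripper_width: 34.1
gripper_force: 0.0
```

Call:
drive_tool(
  targets=[
    {"wx": 0, "wy": 0, "wz": 0, "x": 0.15, "y": -0.014, "z": 0, "gripper": 0},
    {"wx": 0, "wy": 0, "wz": 0, "x": 0.15, "y": -0.014, "z": 0, "gripper": 0},
    {"wx": 0, "wy": 0, "wz": 0, "x": 0.15, "y": -0.014, "z": 0, "gripper": 0},
    {"wx": 0, "wy": 0, "wz": 0, "x": 0.15, "y": -0.014, "z": 0, "gripper": 0},
    {"wx": 0, "wy": 0, "wz": 0, "x": 0.15, "y": -0.014, "z": 0, "gripper": 0},
    {"wx": 0, "wy": 0, "wz": 0, "x": 0.14, "y": -0.014, "z": 0.06, "gripper": 0},
    {"wx": 0, "wy": 0, "wz": 0, "x": 0, "y": 0, "z": 0.1, "gripper": 0},
    {"wx": 0, "wy": 0, "wz": 0, "x": 0, "y": 0, "z": 0, "gripper": 0},
  ],
)

```text
time_s: 18.75
tool_pos: [421.6, 24.0, 230.7]
tcp_rot: [-3.134, -0.005, 2.087]
wrist_force: [-1.3, -0.3, -0.4]
gripper_width: 42.6
gripper_force: 0.0
```

```bash
python3 - <<'E'
from h import *
s=st(); c=cap('wrist'); bar(c,(425,22),117,nm='w'); plan(425.5,22.5,121-7,119.6)
t=cap('top','t3'); sd=cap('side','s3'); bar(t,(620,-252),180,235,40)
a=cv2.imread('pics/s3.png')[190:340,330:480]; b=cv2.imread('pics/t3.png')[90:240,350:500]
cv2.imwrite('pics/c3.png',np.hstack([cv2.resize(a,(400,400)),cv2.resize(b,(400,400))]))
E
```

```text
t18.75 pos [421.6  24.  230.7] rpy [-179.56   -0.3   119.6 ] F [-1.3 -0.3 -0.4] w 42.6 gf 0.0
w 2759 mid [424.4  24.9 135. ] ang 119.6 len 128 ztop 136.1
wz -0.0002 (rows 0.0) xyz [-0.0061  0.0058  0.4747] rows 3.0
 164 mid [ 614.2 -250.5  228.5] ang 75.0 len 77 ztop 232.1
```

View pics/c3.png

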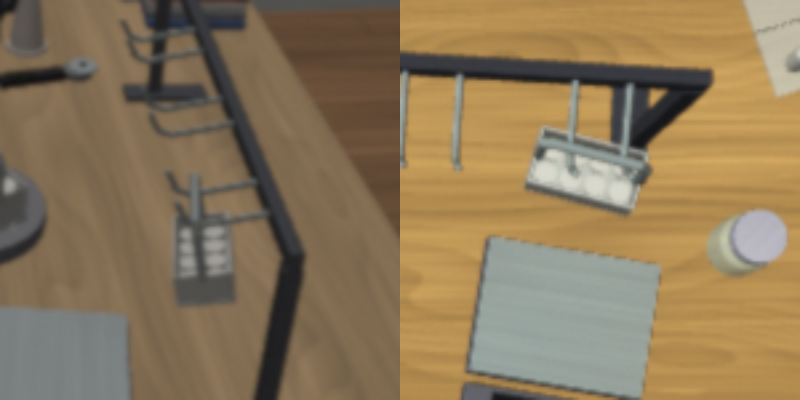

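Call:
drive_tool(
  targets=[
    {"wx": 0, "wy": 0, "wz": 0, "x": -0.003, "y": 0.01, "z": 0.05, "gripper": 0},
    {"wx": 0, "wy": 0, "wz": 0, "x": 0, "y": 0, "z": 0.1, "gripper": 0},
    {"wx": 0, "wy": 0, "wz": 0, "x": 0, "y": 0, "z": 0.1, "gripper": 0},
    {"wx": 0, "wy": 0, "wz": 0, "x": 0, "y": 0, "z": 0.1, "gripper": 0},
    {"wx": 0, "wy": 0, "wz": 0, "x": 0, "y": 0, "z": 0, "gripper": 0},
    {"wx": 0, "wy": 0, "wz": 0, "x": 0, "y": 0, "z": 0, "gripper": 0},
    {"wx": 0, "wy": 0, "wz": 0, "x": 0, "y": 0, "z": 0, "gripper": 0},
    {"wx": 0, "wy": 0, "wz": 0, "x": 0, "y": 0, "z": 0, "gripper": 0},
  ],
)

```text
time_s: 19.57
tool_pos: [431.5, 22.4, 150.3]
tcp_rot: [3.138, 0.002, 2.084]
wrist_force: [-0.5, -0.6, -0.3]
gripper_width: 42.6
gripper_force: 0.0
```

```bash
cat >> h.py <<'E'
def hung(c,sx,sy,nm=''):
    "bar on a hook: grey points in a strip about the seat, outside the prongs"
    th=-.0565; X=np.array([np.cos(th),np.sin(th)]); Y=np.array([-X[1],X[0]])
    q=pts(c).reshape(-1,3); a=np.c_[(q[:,:2]-[sx,sy])@X,(q[:,:2]-[sx,sy])@Y,q[:,2]]
    k=(abs(a[:,0])<22)&(abs(a[:,1])<48)&(abs(abs(a[:,1])-25)>6)&(a[:,2]>205)&(a[:,2]<250); b=a[k]
    if len(b)<10: print(nm,'none'); return
    f=np.polyfit(b[:,1],b[:,0],1); g=np.polyfit(b[:,1],b[:,2],1)
    print(nm,len(b),'x off %.1f yaw err %.1f deg'%(f[1],-np.degrees(f[0])),'z %.1f slope %.1f'%(g[1],np.degrees(g[0])),'sd %.1f'%np.std(b[:,0]-np.polyval(f,b[:,1])))
E
python3 - <<'E'
from h import *
s=st(); c=cap('wrist'); bar(c,(425,22),117,141,nm='w'); plan(424.8,24,113,119.6)
hung(cap('top'),617.3,-251.8,'top'); hung(cap('side'),617.3,-251.8,'side')
E
```

```text
t19.57 pos [431.5  22.4 150.3] rpy [1.7982e+02 1.3000e-01 1.1939e+02] F [-0.5 -0.6 -0.3] w 42.6 gf 0.0
w 5687 mid [423.6  26.5 135. ] ang 119.6 len 128 ztop 136.1
wz -0.0006 (rows 0.0) xyz [ 0.0181 -0.0196  0.1487] rows 0.9
top 125 x off 1.2 yaw err 2.2 deg z 226.0 slope 1.0 sd 2.9
side 101 x off 3.7 yaw err 3.3 deg z 226.8 slope -0.3 sd 5.2
```

Call:
drive_tool(
  targets=[
    {"wx": 0, "wy": 0, "wz": 0, "x": 0.02, "y": -0.02, "z": 0, "gripper": 0},
    {"wx": 0, "wy": 0, "wz": 0, "x": 0, "y": 0, "z": 0.05, "gripper": 0},
    {"wx": 0, "wy": 0, "wz": 0, "x": 0, "y": 0, "z": 0.05, "gripper": 0},
    {"wx": 0, "wy": 0, "wz": 0, "x": 0, "y": 0, "z": 0.04, "gripper": 0},
    {"wx": 0, "wy": 0, "wz": 0, "x": 0, "y": 0, "z": 0, "gripper": 0},
    {"wx": 0, "wy": 0, "wz": 0, "x": 0, "y": 0, "z": 0, "gripper": 0},
    {"wx": 0, "wy": 0, "wz": 0, "x": 0, "y": 0, "z": 0, "gripper": 0},
    {"wx": 0, "wy": 0, "wz": 0, "x": 0, "y": 0, "z": 0, "gripper": 0},
  ],
)

```text
time_s: 20.38
tool_pos: [423.1, 24.8, 113.8]
tcp_rot: [3.14, 0.001, 2.084]
wrist_force: [-0.7, -1.0, 0.0]
gripper_width: 42.9
gripper_force: 0.0
```

Call:
drive_tool(
  grip_force=80,
  targets=[
    {"wx": 0, "wy": 0, "wz": 0, "x": 0, "y": 0, "z": 0, "gripper": -1},
    {"wx": 0, "wy": 0, "wz": 0, "x": 0, "y": 0, "z": 0, "gripper": -1},
    {"wx": 0, "wy": 0, "wz": 0, "x": 0, "y": 0, "z": 0, "gripper": -1},
    {"wx": 0, "wy": 0, "wz": 0, "x": 0, "y": 0, "z": 0, "gripper": -1},
    {"wx": 0, "wy": 0, "wz": 0, "x": 0, "y": 0, "z": 0, "gripper": -1},
    {"wx": 0, "wy": 0, "wz": 0, "x": 0, "y": 0, "z": 0, "gripper": -1},
    {"wx": 0, "wy": 0, "wz": 0, "x": 0, "y": 0, "z": -0.01, "gripper": -1},
    {"wx": 0, "wy": 0, "wz": 0, "x": 0, "y": 0, "z": -0.02, "gripper": -1},
  ],
)

```text
time_s: 21.05
tool_pos: [420.1, 24.7, 119.2]
tcp_rot: [-3.137, -0.002, 2.084]
wrist_force: [-0.8, 0.2, -3.8]
gripper_width: 7.2
gripper_force: 78.0
```

Call:
drive_tool(
  targets=[
    {"wx": 0, "wy": 0, "wz": 0, "x": 0, "y": 0, "z": -0.04, "gripper": -1},
    {"wx": 0, "wy": 0, "wz": 0, "x": 0, "y": 0, "z": -0.06, "gripper": -1},
    {"wx": 0, "wy": 0, "wz": 0, "x": 0, "y": 0, "z": -0.07, "gripper": -1},
    {"wx": 0, "wy": 0, "wz": 0, "x": 0, "y": 0, "z": -0.06, "gripper": -1},
    {"wx": 0, "wy": 0, "wz": 0, "x": 0, "y": 0, "z": -0.04, "gripper": -1},
    {"wx": 0, "wy": 0, "wz": 0, "x": 0, "y": 0, "z": 0, "gripper": -1},
    {"wx": 0, "wy": 0, "wz": 0, "x": 0, "y": 0, "z": 0, "gripper": -1},
    {"wx": 0, "wy": 0, "wz": 0, "x": 0, "y": 0, "z": 0, "gripper": -1},
  ],
)

```text
time_s: 21.72
tool_pos: [421.5, 24.8, 187.2]
tcp_rot: [-3.14, -0.001, 2.084]
wrist_force: [-0.2, 0.2, -4.3]
gripper_width: 7.2
gripper_force: 78.1
```

```bash
python3 - <<'E'
from h import *
s=st()
w=dict(np.load('/tmp/w1.npz')); P=pts(w); hs=cv2.cvtColor(w['img'],cv2.COLOR_RGB2HSV)
m=(abs(P[...,2]-26)<4)&(hs[...,2]>105)&(P[...,0]>400)&(P[...,0]<590)&(P[...,1]<-130)&(P[...,1]>-380)
m=cv2.morphologyEx(m.astype(np.uint8),cv2.MORPH_OPEN,np.ones((5,5)))>0
r=cv2.minAreaRect(P[m][:,:2].astype(np.float32)); print('platter',r)
cx,cy=r[0]; plan(cx,cy,170,79.8)
hung(cap('top'),617.3,-251.8,'top'); hung(cap('side'),617.3,-251.8,'side')
E
```

```text
t21.72 pos [421.5  24.8 187.2] rpy [-1.7991e+02 -6.0000e-02  1.1942e+02] F [-0.2  0.2 -4.3] w 7.2 gf 78.1
platter ((490.0482482910156, -266.4416198730469), (185.609375, 145.4724884033203), 79.92393493652344)
wz 0.1101 (rows 5.6) xyz [-1.0981  0.4763  0.0687] rows 7.5
top 140 x off 0.1 yaw err 2.2 deg z 226.2 slope -1.0 sd 3.2
side 89 x off 3.7 yaw err 3.9 deg z 227.2 slope -0.1 sd 3.7
```

Call:
drive_tool(
  targets=[
    {"wx": 0, "wy": 0, "wz": 0.015, "x": 0, "y": 0, "z": 0, "gripper": -1},
    {"wx": 0, "wy": 0, "wz": 0.019, "x": 0, "y": 0, "z": 0, "gripper": -1},
    {"wx": 0, "wy": 0, "wz": 0.019, "x": 0, "y": 0, "z": 0, "gripper": -1},
    {"wx": 0, "wy": 0, "wz": 0.019, "x": 0, "y": 0, "z": 0, "gripper": -1},
    {"wx": 0, "wy": 0, "wz": 0.019, "x": 0, "y": 0, "z": 0, "gripper": -1},
    {"wx": 0, "wy": 0, "wz": 0.019, "x": 0, "y": 0, "z": 0, "gripper": -1},
    {"wx": 0, "wy": 0, "wz": 0, "x": -0.06, "y": 0.026, "z": 0, "gripper": -1},
    {"wx": 0, "wy": 0, "wz": 0, "x": -0.11, "y": 0.048, "z": 0, "gripper": -1},
  ],
)

```text
time_s: 22.48
tool_pos: [431.4, -18.6, 186.7]
tcp_rot: [-3.138, -0.002, 1.397]
wrist_force: [1.2, -0.4, -4.0]
gripper_width: 7.2
gripper_force: 78.1
```

Call:
drive_tool(
  targets=[
    {"wx": 0, "wy": 0, "wz": 0, "x": -0.13, "y": 0.056, "z": 0, "gripper": -1},
    {"wx": 0, "wy": 0, "wz": 0, "x": -0.14, "y": 0.061, "z": 0, "gripper": -1},
    {"wx": 0, "wy": 0, "wz": 0, "x": -0.14, "y": 0.061, "z": 0, "gripper": -1},
    {"wx": 0, "wy": 0, "wz": 0, "x": -0.14, "y": 0.061, "z": 0, "gripper": -1},
    {"wx": 0, "wy": 0, "wz": 0, "x": -0.14, "y": 0.061, "z": 0, "gripper": -1},
    {"wx": 0, "wy": 0, "wz": 0, "x": -0.12, "y": 0.052, "z": 0, "gripper": -1},
    {"wx": 0, "wy": 0, "wz": 0, "x": -0.08, "y": 0.035, "z": 0, "gripper": -1},
    {"wx": 0, "wy": 0, "wz": 0, "x": -0.038, "y": 0.015, "z": 0, "gripper": -1},
  ],
)

```text
time_s: 23.15
tool_pos: [491.5, -269.8, 186.9]
tcp_rot: [-3.141, 0.001, 1.39]
wrist_force: [0.4, -0.1, -5.0]
gripper_width: 7.3
gripper_force: 78.1
```

Call:
drive_tool(
  targets=[
    {"wx": 0, "wy": 0, "wz": 0, "x": 0, "y": 0, "z": 0, "gripper": -1},
    {"wx": 0, "wy": 0, "wz": 0, "x": 0, "y": 0, "z": 0.04, "gripper": -1},
    {"wx": 0, "wy": 0, "wz": 0, "x": 0, "y": 0, "z": 0.07, "gripper": -1},
    {"wx": 0, "wy": 0, "wz": 0, "x": 0, "y": 0, "z": 0.07, "gripper": -1},
    {"wx": 0, "wy": 0, "wz": 0, "x": 0, "y": 0, "z": 0.05, "gripper": -1},
    {"wx": 0, "wy": 0, "wz": 0, "x": 0, "y": 0, "z": 0.03, "gripper": -1},
    {"wx": 0, "wy": 0, "wz": 0, "x": 0, "y": 0, "z": 0, "gripper": -1},
    {"wx": 0, "wy": 0, "wz": 0, "x": 0, "y": 0, "z": 0, "gripper": -1},
  ],
)

```text
time_s: 23.82
tool_pos: [490.4, -264.9, 122.4]
tcp_rot: [-3.14, -0.001, 1.395]
wrist_force: [-0.0, 0.2, -4.6]
gripper_width: 7.4
gripper_force: 78.1
```

```bash
python3 - <<'E'
from h import *
s=st(); plan(490,-266,114.5,79.8)
E
```

```text
t23.82 pos [ 490.4 -264.9  122.4] rpy [-1.799e+02 -6.000e-02  7.990e+01] F [-0.   0.2 -4.6] w 7.4 gf 78.1
wz 0.0003 (rows 0.0) xyz [-0.0048 -0.0007  0.0317] rows 0.2
```

Call:
drive_tool(
  targets=[
    {"wx": 0, "wy": 0, "wz": 0, "x": 0, "y": 0, "z": 0.014, "gripper": -1},
    {"wx": 0, "wy": 0, "wz": 0, "x": 0, "y": 0, "z": 0.01, "gripper": -1},
    {"wx": 0, "wy": 0, "wz": 0, "x": 0, "y": 0, "z": 0.008, "gripper": -1},
    {"wx": 0, "wy": 0, "wz": 0, "x": 0, "y": 0, "z": 0.003, "gripper": -1},
    {"wx": 0, "wy": 0, "wz": 0, "x": 0, "y": 0, "z": 0, "gripper": -1},
    {"wx": 0, "wy": 0, "wz": 0, "x": 0, "y": 0, "z": 0, "gripper": -1},
    {"wx": 0, "wy": 0, "wz": 0, "x": 0, "y": 0, "z": 0, "gripper": -1},
    {"wx": 0, "wy": 0, "wz": 0, "x": 0, "y": 0, "z": 0, "gripper": -1},
  ],
)

```text
time_s: 24.48
tool_pos: [491.2, -266.6, 114.5]
tcp_rot: [3.141, 0.0, 1.393]
wrist_force: [1.1, 0.5, -4.4]
gripper_width: 7.3
gripper_force: 78.2
```

Call:
drive_tool(
  targets=[
    {"wx": 0, "wy": 0, "wz": 0, "x": 0, "y": 0, "z": 0.004, "gripper": -1},
    {"wx": 0, "wy": 0, "wz": 0, "x": 0, "y": 0, "z": 0.004, "gripper": -1},
    {"wx": 0, "wy": 0, "wz": 0, "x": 0, "y": 0, "z": 0, "gripper": -1},
    {"wx": 0, "wy": 0, "wz": 0, "x": 0, "y": 0, "z": 0, "gripper": -1},
    {"wx": 0, "wy": 0, "wz": 0, "x": 0, "y": 0, "z": 0, "gripper": -1},
    {"wx": 0, "wy": 0, "wz": 0, "x": 0, "y": 0, "z": 0, "gripper": -1},
    {"wx": 0, "wy": 0, "wz": 0, "x": 0, "y": 0, "z": 0, "gripper": -1},
    {"wx": 0, "wy": 0, "wz": 0, "x": 0, "y": 0, "z": 0, "gripper": -1},
  ],
)

```text
time_s: 25.15
tool_pos: [492.4, -266.7, 113.3]
tcp_rot: [3.139, 0.0, 1.394]
wrist_force: [3.7, 3.1, 4.6]
gripper_width: 7.0
gripper_force: 79.2
```

Call:
drive_tool(
  targets=[
    {"wx": 0, "wy": 0, "wz": 0, "x": 0, "y": 0, "z": 0, "gripper": -0.6},
    {"wx": 0, "wy": 0, "wz": 0, "x": 0, "y": 0, "z": 0, "gripper": -0.3},
    {"wx": 0, "wy": 0, "wz": 0, "x": 0, "y": 0, "z": 0, "gripper": 0},
    {"wx": 0, "wy": 0, "wz": 0, "x": 0, "y": 0, "z": 0, "gripper": 0},
    {"wx": 0, "wy": 0, "wz": 0, "x": 0, "y": 0, "z": 0, "gripper": 0},
    {"wx": 0, "wy": 0, "wz": 0, "x": 0, "y": 0, "z": -0.04, "gripper": 0},
    {"wx": 0, "wy": 0, "wz": 0, "x": 0, "y": 0, "z": -0.12, "gripper": 0},
    {"wx": 0, "wy": 0, "wz": 0, "x": 0, "y": 0, "z": -0.15, "gripper": 0},
  ],
)

```text
time_s: 25.82
tool_pos: [488.5, -264.9, 188.0]
tcp_rot: [-3.135, -0.003, 1.393]
wrist_force: [0.5, -0.9, -0.0]
gripper_width: 42.9
gripper_force: 0.0
```

Call:
drive_tool(
  targets=[
    {"wx": 0, "wy": 0, "wz": 0, "x": 0, "y": 0, "z": -0.05, "gripper": -1},
    {"wx": 0, "wy": 0, "wz": 0, "x": 0, "y": -0.1, "z": 0, "gripper": -1},
    {"wx": 0, "wy": 0, "wz": 0, "x": 0, "y": -0.15, "z": 0, "gripper": -1},
    {"wx": 0, "wy": 0, "wz": 0, "x": 0, "y": -0.15, "z": 0, "gripper": -1},
    {"wx": 0, "wy": 0, "wz": 0, "x": 0, "y": -0.15, "z": 0, "gripper": -1},
    {"wx": 0, "wy": 0, "wz": 0, "x": 0, "y": -0.06, "z": 0, "gripper": -1},
    {"wx": 0, "wy": 0, "wz": 0, "x": 0, "y": 0, "z": 0.05, "gripper": -1},
    {"wx": 0, "wy": 0, "wz": 0, "x": 0, "y": 0, "z": 0.05, "gripper": -1},
  ],
)

```text
time_s: 26.48
tool_pos: [340.5, -239.9, 178.6]
tcp_rot: [3.139, 0.002, 1.392]
wrist_force: [0.2, -0.8, -0.2]
gripper_width: -0.1
gripper_force: 0.0
```

```bash
python3 - <<'E'
from h import *
s=st(); plan(336.4,-258.5,43); t=cap('top','t4'); bar(t,(490,-266),120,145,nm='large1 top'); bar(cap('wrist'),(490,-266),110,145,nm='w')
bar(t,(395,363),90,nm='large2')
hung(t,617.3,-251.8,'top'); hung(cap('side'),617.3,-251.8,'side')
E
```

```text
t26.48 pos [ 340.5 -239.9  178.6] rpy [1.7985e+02 1.2000e-01 7.9750e+01] F [ 0.2 -0.8 -0.2] w -0.1 gf 0.0
wz -0.0000 (rows 0.0) xyz [-0.0759 -0.0028  0.5426] rows 3.4
large1 top 181 mid [ 491.2 -268.1  134.5] ang 72.8 len 128 ztop 137.6
w 3852 mid [ 488.1 -273.7  133.8] ang 81.1 len 123 ztop 135.7
large2 179 mid [395.3 363.6 108.3] ang 170.7 len 124 ztop 111.7
top 126 x off 1.2 yaw err 2.5 deg z 226.0 slope 0.7 sd 2.9
side 96 x off 4.1 yaw err 2.2 deg z 227.4 slope -1.1 sd 6.2
```

Call:
drive_tool(
  targets=[
    {"wx": 0, "wy": 0, "wz": 0, "x": -0.038, "y": 0, "z": 0.1, "gripper": -1},
    {"wx": 0, "wy": 0, "wz": 0, "x": -0.038, "y": 0, "z": 0.14, "gripper": -1},
    {"wx": 0, "wy": 0, "wz": 0, "x": 0, "y": 0, "z": 0.14, "gripper": -1},
    {"wx": 0, "wy": 0, "wz": 0, "x": 0, "y": 0, "z": 0.1, "gripper": -1},
    {"wx": 0, "wy": 0, "wz": 0, "x": 0, "y": 0, "z": 0.05, "gripper": -1},
    {"wx": 0, "wy": 0, "wz": 0, "x": 0, "y": 0, "z": 0, "gripper": -1},
    {"wx": 0, "wy": 0, "wz": 0, "x": 0, "y": 0, "z": 0, "gripper": -1},
    {"wx": 0, "wy": 0, "wz": 0, "x": 0, "y": 0, "z": 0, "gripper": -1},
  ],
)

```text
time_s: 27.3
tool_pos: [338.9, -259.4, 46.3]
tcp_rot: [3.139, 0.002, 1.393]
wrist_force: [-0.8, -0.5, -0.2]
gripper_width: 0.3
gripper_force: 0.0
```

Call:
drive_tool(
  targets=[
    {"wx": 0, "wy": 0, "wz": 0, "x": 0, "y": -0.004, "z": 0.02, "gripper": -1},
    {"wx": 0, "wy": 0, "wz": 0, "x": 0, "y": 0, "z": 0.02, "gripper": -1},
    {"wx": 0, "wy": 0, "wz": 0, "x": 0, "y": 0, "z": 0.012, "gripper": -1},
    {"wx": 0, "wy": 0, "wz": 0, "x": 0, "y": 0, "z": 0.008, "gripper": -1},
    {"wx": 0, "wy": 0, "wz": 0, "x": 0, "y": 0, "z": 0.004, "gripper": -1},
    {"wx": 0, "wy": 0, "wz": 0, "x": 0, "y": 0, "z": 0, "gripper": -1},
    {"wx": 0, "wy": 0, "wz": 0, "x": 0, "y": 0, "z": 0, "gripper": -1},
    {"wx": 0, "wy": 0, "wz": 0, "x": 0, "y": 0, "z": 0, "gripper": -1},
  ],
)

```text
time_s: 27.97
tool_pos: [337.5, -258.9, 30.0]
tcp_rot: [3.14, 0.001, 1.393]
wrist_force: [-1.4, -0.4, 7.9]
gripper_width: 0.1
gripper_force: 4.3
```

Call:
drive_tool(
  targets=[
    {"wx": 0, "wy": 0, "wz": 0, "x": 0, "y": 0, "z": 0.003, "gripper": -1},
    {"wx": 0, "wy": 0, "wz": 0, "x": 0, "y": 0, "z": 0, "gripper": -1},
    {"wx": 0, "wy": 0, "wz": 0, "x": 0, "y": 0, "z": 0, "gripper": -1},
    {"wx": 0, "wy": 0, "wz": 0, "x": 0, "y": 0, "z": 0, "gripper": -1},
    {"wx": 0, "wy": 0, "wz": 0, "x": 0, "y": 0, "z": 0, "gripper": -1},
    {"wx": 0, "wy": 0, "wz": 0, "x": 0, "y": 0, "z": 0, "gripper": -1},
    {"wx": 0, "wy": 0, "wz": 0, "x": 0, "y": 0, "z": 0, "gripper": -1},
    {"wx": 0, "wy": 0, "wz": 0, "x": 0, "y": 0, "z": 0, "gripper": -1},
  ],
)

```text
time_s: 28.63
tool_pos: [337.6, -259.0, 29.9]
tcp_rot: [3.14, 0.001, 1.393]
wrist_force: [-1.6, 1.1, 14.5]
gripper_width: 0.2
gripper_force: 7.5
```

Call:
drive_tool(
  targets=[
    {"wx": 0, "wy": 0, "wz": 0, "x": 0, "y": 0, "z": -0.03, "gripper": -1},
    {"wx": 0, "wy": 0, "wz": 0, "x": 0, "y": 0, "z": -0.04, "gripper": -1},
    {"wx": 0, "wy": 0, "wz": 0, "x": 0, "y": 0, "z": 0, "gripper": -1},
    {"wx": 0, "wy": 0, "wz": 0, "x": -0.07, "y": -0.003, "z": 0, "gripper": -1},
    {"wx": 0, "wy": 0, "wz": 0, "x": -0.07, "y": 0, "z": 0, "gripper": -1},
    {"wx": 0, "wy": 0, "wz": 0, "x": -0.048, "y": 0, "z": 0, "gripper": -1},
    {"wx": 0, "wy": 0, "wz": 0, "x": 0, "y": 0, "z": 0, "gripper": -1},
    {"wx": 0, "wy": 0, "wz": 0, "x": 0, "y": 0, "z": 0, "gripper": -1},
  ],
)

```text
time_s: 29.3
tool_pos: [327.3, -304.0, 45.1]
tcp_rot: [-3.141, -0.001, 1.392]
wrist_force: [-0.4, 0.7, 0.2]
gripper_width: -0.2
gripper_force: 0.0
```

Call:
drive_tool(
  targets=[
    {"wx": 0, "wy": 0, "wz": 0, "x": 0, "y": 0, "z": 0.02, "gripper": -1},
    {"wx": 0, "wy": 0, "wz": 0, "x": 0, "y": 0, "z": 0.02, "gripper": -1},
    {"wx": 0, "wy": 0, "wz": 0, "x": 0, "y": 0, "z": 0.015, "gripper": -1},
    {"wx": 0, "wy": 0, "wz": 0, "x": 0, "y": 0, "z": 0.01, "gripper": -1},
    {"wx": 0, "wy": 0, "wz": 0, "x": 0, "y": 0, "z": 0.006, "gripper": -1},
    {"wx": 0, "wy": 0, "wz": 0, "x": 0, "y": 0, "z": 0, "gripper": -1},
    {"wx": 0, "wy": 0, "wz": 0, "x": 0, "y": 0, "z": 0, "gripper": -1},
    {"wx": 0, "wy": 0, "wz": 0, "x": 0, "y": 0, "z": 0, "gripper": -1},
  ],
)

```text
time_s: 29.97
tool_pos: [327.5, -303.3, 29.7]
tcp_rot: [-3.141, -0.001, 1.394]
wrist_force: [-3.7, 5.8, 23.4]
gripper_width: 0.5
gripper_force: 11.7
```

Call:
drive_tool(
  targets=[
    {"wx": 0, "wy": 0, "wz": 0, "x": 0, "y": 0, "z": -0.06, "gripper": -1},
    {"wx": 0, "wy": 0, "wz": 0, "x": 0, "y": 0, "z": -0.12, "gripper": -1},
    {"wx": 0, "wy": 0, "wz": 0, "x": 0, "y": 0, "z": -0.15, "gripper": -1},
    {"wx": 0, "wy": 0, "wz": 0, "x": 0, "y": 0, "z": -0.15, "gripper": -1},
    {"wx": 0, "wy": 0, "wz": 0, "x": 0, "y": 0, "z": -0.15, "gripper": 0},
    {"wx": 0, "wy": 0, "wz": 0, "x": 0, "y": 0, "z": -0.1, "gripper": 0},
    {"wx": 0, "wy": 0, "wz": 0, "x": 0, "y": 0, "z": -0.03, "gripper": 0},
    {"wx": 0, "wy": 0, "wz": 0, "x": 0.04, "y": 0.1, "z": 0, "gripper": 0},
  ],
)

```text
time_s: 30.63
tool_pos: [352.9, -299.8, 220.2]
tcp_rot: [3.14, 0.003, 1.39]
wrist_force: [0.6, -0.1, -1.2]
gripper_width: 42.4
gripper_force: 0.0
```

Call:
drive_tool(
  targets=[
    {"wx": 0, "wy": 0, "wz": 0, "x": 0.06, "y": 0.14, "z": 0, "gripper": 0},
    {"wx": 0, "wy": 0, "wz": 0, "x": 0.06, "y": 0.14, "z": 0, "gripper": 0},
    {"wx": 0, "wy": 0, "wz": 0, "x": 0.06, "y": 0.14, "z": 0, "gripper": 0},
    {"wx": 0, "wy": 0, "wz": 0, "x": 0.04, "y": 0.09, "z": 0, "gripper": 0},
    {"wx": 0, "wy": 0, "wz": 0, "x": 0, "y": 0, "z": 0, "gripper": 0},
    {"wx": 0, "wy": 0, "wz": 0, "x": 0, "y": 0, "z": 0, "gripper": 0},
    {"wx": 0, "wy": 0, "wz": 0, "x": 0, "y": 0, "z": 0, "gripper": 0},
    {"wx": 0, "wy": 0, "wz": 0, "x": 0, "y": 0, "z": 0, "gripper": 0},
  ],
)

```text
time_s: 31.3
tool_pos: [487.7, -266.8, 216.9]
tcp_rot: [-3.139, -0.001, 1.393]
wrist_force: [0.2, -0.9, 0.1]
gripper_width: 42.5
gripper_force: 0.0
```

```bash
python3 - <<'E'
from h import *
s=st(); bar(cap('wrist','w5'),(490,-266),117,145,nm='w'); plan(490,-267,113.5)
t=cap('top','t5');bar(t,(395,363),90,nm='large2'); bar(t,(490,-266),117,145,nm='top')
E
```

```text
t31.30 pos [ 487.7 -266.8  216.9] rpy [-1.7988e+02 -4.0000e-02  7.9790e+01] F [ 0.2 -0.9  0.1] w 42.5 gf 0.0
w 3795 mid [ 531.  -253.4  137.4] ang 13.0 len 134 ztop 140.7
wz -0.0000 (rows 0.0) xyz [0.0018 0.0087 0.4151] rows 2.6
large2 180 mid [395.4 363.7 108.3] ang 170.4 len 125 ztop 111.6
top 107 mid [ 540.2 -256.2  139. ] ang 177.7 len 107 ztop 141.5
```

View pics/w5.png

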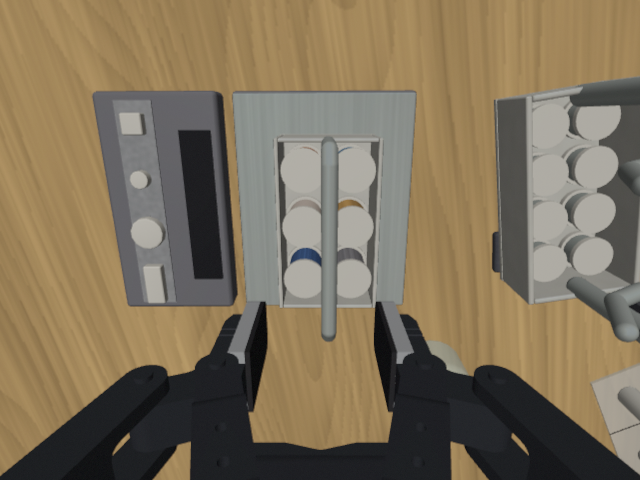

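Call:
drive_tool(
  targets=[
    {"wx": 0, "wy": 0, "wz": 0, "x": 0, "y": 0.014, "z": 0.05, "gripper": 0},
    {"wx": 0, "wy": 0, "wz": 0, "x": 0, "y": 0, "z": 0.1, "gripper": 0},
    {"wx": 0, "wy": 0, "wz": 0, "x": 0, "y": 0, "z": 0.1, "gripper": 0},
    {"wx": 0, "wy": 0, "wz": 0, "x": 0, "y": 0, "z": 0.1, "gripper": 0},
    {"wx": 0, "wy": 0, "wz": 0, "x": 0, "y": 0, "z": 0.063, "gripper": 0},
    {"wx": 0, "wy": 0, "wz": 0, "x": 0, "y": 0, "z": 0, "gripper": 0},
    {"wx": 0, "wy": 0, "wz": 0, "x": 0, "y": 0, "z": 0, "gripper": 0},
    {"wx": 0, "wy": 0, "wz": 0, "x": 0, "y": 0, "z": 0, "gripper": 0},
  ],
)

```text
time_s: 32.07
tool_pos: [493.0, -268.3, 115.3]
tcp_rot: [3.14, 0.001, 1.393]
wrist_force: [-0.5, -0.1, 0.7]
gripper_width: 43.0
gripper_force: 0.0
```

Call:
drive_tool(
  grip_force=80,
  targets=[
    {"wx": 0, "wy": 0, "wz": 0, "x": 0, "y": 0, "z": 0, "gripper": -1},
    {"wx": 0, "wy": 0, "wz": 0, "x": 0, "y": 0, "z": 0, "gripper": -1},
    {"wx": 0, "wy": 0, "wz": 0, "x": 0, "y": 0, "z": 0, "gripper": -1},
    {"wx": 0, "wy": 0, "wz": 0, "x": 0, "y": 0, "z": 0, "gripper": -1},
    {"wx": 0, "wy": 0, "wz": 0, "x": 0, "y": 0, "z": 0, "gripper": -1},
    {"wx": 0, "wy": 0, "wz": 0, "x": 0, "y": 0, "z": 0, "gripper": -1},
    {"wx": 0, "wy": 0, "wz": 0, "x": 0, "y": 0, "z": 0, "gripper": -1},
    {"wx": 0, "wy": 0, "wz": 0, "x": 0, "y": 0, "z": 0, "gripper": -1},
  ],
)

```text
time_s: 32.73
tool_pos: [492.9, -268.3, 116.0]
tcp_rot: [3.141, 0.001, 1.393]
wrist_force: [-2.6, 0.1, 6.4]
gripper_width: 7.1
gripper_force: 78.2
```

```bash
python3 - <<'E'
from h import *
s=st(); plan(548,-93,239,86.8); plan(480,-93,239,86.8)
E
```

```text
t32.73 pos [ 492.9 -268.3  116. ] rpy [1.7994e+02 8.0000e-02 7.9820e+01] F [-2.6  0.1  6.4] w 7.1 gf 78.2
wz -0.0194 (rows 1.0) xyz [ 0.7124  0.1811 -0.4922] rows 5.5
wz -0.0194 (rows 1.0) xyz [ 0.6972 -0.0905 -0.4922] rows 5.4
```

Call:
drive_tool(
  targets=[
    {"wx": 0, "wy": 0, "wz": 0, "x": 0, "y": 0, "z": -0.03, "gripper": -1},
    {"wx": 0, "wy": 0, "wz": 0, "x": 0, "y": 0, "z": -0.07, "gripper": -1},
    {"wx": 0, "wy": 0, "wz": 0, "x": 0, "y": 0, "z": -0.1, "gripper": -1},
    {"wx": 0, "wy": 0, "wz": 0, "x": 0, "y": 0, "z": -0.12, "gripper": -1},
    {"wx": 0, "wy": 0, "wz": 0, "x": 0, "y": 0, "z": -0.1, "gripper": -1},
    {"wx": 0, "wy": 0, "wz": 0, "x": 0, "y": 0, "z": -0.06, "gripper": -1},
    {"wx": 0, "wy": 0, "wz": 0, "x": 0, "y": 0, "z": -0.02, "gripper": -1},
    {"wx": 0, "wy": 0, "wz": -0.0194, "x": 0, "y": 0, "z": 0, "gripper": -1},
  ],
)

```text
time_s: 33.4
tool_pos: [493.3, -268.0, 240.9]
tcp_rot: [3.139, 0.001, 1.517]
wrist_force: [0.4, -0.6, -4.4]
gripper_width: 7.3
gripper_force: 78.3
```

Call:
drive_tool(
  targets=[
    {"wx": 0, "wy": 0, "wz": 0, "x": 0.05, "y": 0.011, "z": 0, "gripper": -1},
    {"wx": 0, "wy": 0, "wz": 0, "x": 0.1, "y": 0.023, "z": 0, "gripper": -1},
    {"wx": 0, "wy": 0, "wz": 0, "x": 0.13, "y": 0.03, "z": 0, "gripper": -1},
    {"wx": 0, "wy": 0, "wz": 0, "x": 0.13, "y": 0.03, "z": 0, "gripper": -1},
    {"wx": 0, "wy": 0, "wz": 0, "x": 0.13, "y": 0.03, "z": 0, "gripper": -1},
    {"wx": 0, "wy": 0, "wz": 0, "x": 0.1, "y": 0.023, "z": 0, "gripper": -1},
    {"wx": 0, "wy": 0, "wz": 0, "x": 0.05, "y": 0.011, "z": 0, "gripper": -1},
    {"wx": 0, "wy": 0, "wz": 0, "x": 0.022, "y": 0.005, "z": 0, "gripper": -1},
  ],
)

```text
time_s: 34.07
tool_pos: [542.5, -89.5, 238.0]
tcp_rot: [-3.139, -0.001, 1.517]
wrist_force: [-0.1, -0.4, -4.4]
gripper_width: 7.1
gripper_force: 78.3
```

Call:
drive_tool(
  targets=[
    {"wx": 0, "wy": 0, "wz": 0, "x": 0, "y": 0, "z": 0, "gripper": -1},
    {"wx": 0, "wy": 0, "wz": 0, "x": 0, "y": 0, "z": 0, "gripper": -1},
    {"wx": 0, "wy": 0, "wz": 0, "x": 0, "y": 0, "z": 0, "gripper": -1},
    {"wx": 0, "wy": 0, "wz": 0, "x": 0, "y": 0, "z": 0, "gripper": -1},
    {"wx": 0, "wy": 0, "wz": 0, "x": 0, "y": 0, "z": 0, "gripper": -1},
    {"wx": 0, "wy": 0, "wz": 0, "x": 0, "y": 0, "z": 0, "gripper": -1},
    {"wx": 0, "wy": 0, "wz": 0, "x": 0, "y": 0, "z": 0, "gripper": -1},
    {"wx": 0, "wy": 0, "wz": 0, "x": 0, "y": 0, "z": 0, "gripper": -1},
  ],
)

```text
time_s: 34.73
tool_pos: [543.2, -92.6, 239.6]
tcp_rot: [3.141, 0.0, 1.514]
wrist_force: [0.4, -0.2, -4.9]
gripper_width: 7.0
gripper_force: 78.3
```

```bash
python3 - <<'E'
from h import *
from rack import rack
s=st(); plan(626.0,-97.5,241,86.8); c=cap('wrist','w6'); rack([(c,'w')])
sd=cap('side','s6'); t=cap('top','t6'); p=s['tool_pos']; bar(sd,p,235,275,60,'side'); bar(t,(395,363),90,nm='large2')
hung(t,617.3,-251.8,'top'); hung(sd,617.3,-251.8,'side')
a=cv2.imread('pics/s6.png')[180:330,330:480]; b=cv2.imread('pics/w6.png')
cv2.imwrite('pics/c6.png',np.hstack([cv2.resize(a,(400,400)),cv2.resize(b,(400,400))]))
E
```

```text
t34.73 pos [543.2 -92.6 239.6] rpy [1.7999e+02 1.0000e-02 8.6770e+01] F [ 0.4 -0.2 -4.9] w 7.0 gf 78.3
wz -0.0001 (rows 0.0) xyz [-0.001   0.332  -0.0055] rows 2.1
w rail xr [685.9 692.9 695.6] z [225.5 230.1 237.2]
w y -85.0 w 8 xmin 602.0 [(602, 238.0), (610, 226.0), (618, 220.0), (626, 218.0), (634, 219.0), (642, 221.0), (650, 223.0), (658, 224.0), (666, 226.0), (674, 227.0)]
w y -54.6 w 2 xmin 560.0 []
w y -35.8 w 8 xmin 601.1 [(594, 242.0), (602, 242.0), (610, 225.0), (618, 221.0), (626, 218.0), (634, 220.0), (642, 221.0), (650, 223.0), (658, 224.0), (666, 226.0), (674, 227.0)]
axes [ 0.9984 -0.0564] [0.0564 0.9984]
side 62 mid [ 547.9 -105.1  267. ] ang 116.7 len 51 ztop 271.2
large2 183 mid [395.2 363.6 108.3] ang 170.4 len 128 ztop 111.1
top 75 x off 1.4 yaw err 1.4 deg z 228.9 slope 6.7 sd 2.8
side 91 x off 3.8 yaw err 2.6 deg z 227.5 slope -0.9 sd 5.5
```

View pics/c6.png

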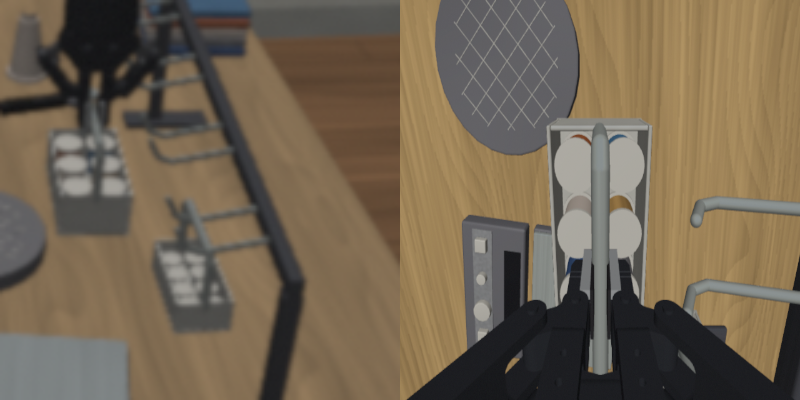

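```bash
python3 - <<'E'
from h import *
for n in ('top','side'):
    c=cap(n); P=pts(c)
    q=P.reshape(-1,3); k=(abs(q[:,0]-612)<75)&(abs(q[:,1]+252)<75)
    b=q[k&(q[:,2]>130)&(q[:,2]<190)]
    r=cv2.minAreaRect(b[:,:2].astype(np.float32)); print(n,'box',len(b),np.round(r[0],1),np.round(r[1],1),round(r[2],1),'z',np.percentile(b[:,2],[5,95]).round(1))
    # bar: points between z 215 and 235 outside prongs
    th=-.0565; X=np.array([np.cos(th),np.sin(th)]); Y=np.array([-X[1],X[0]]); o=np.array([617.3,-251.8])
    d=q[k&(q[:,2]>200)&(q[:,2]<245)]; a=np.c_[(d[:,:2]-o)@X,(d[:,:2]-o)@Y,d[:,2]]
    for lo in range(-56,56,8):
        s=a[(a[:,1]>=lo)&(a[:,1]<lo+8)&(a[:,0]<25)]
        if len(s): print(lo,len(s),np.percentile(s[:,0],[10,50,90]).round(0),np.percentile(s[:,2],[10,50,90]).round(0))
E
```

```text
top box 366 [ 619.5 -274.7] [57.5 57.5] 89.7 z [139.8 174.2]
-56 3 [1. 2. 4.] [217. 220. 221.]
-48 16 [-1.  1.  4.] [204. 221. 225.]
-40 15 [-1.  3.  7.] [225. 228. 231.]
-32 46 [-20.   1.  21.] [220. 224. 236.]
-24 27 [-20.  -0.   8.] [219. 228. 231.]
-16 12 [-1.  2.  5.] [226. 228. 230.]
-8 14 [-1.  1.  5.] [225. 228. 232.]
0 13 [-2. -0.  5.] [226. 228. 230.]
8 3 [-1.  2.  3.] [230. 231. 232.]
side box 758 [ 623.4 -251.4] [110.   57.5] 89.5 z [142.  175.9]
-56 28 [ 4.  7. 11.] [201. 213. 223.]
-48 20 [ 3.  6. 10.] [209. 226. 229.]
-40 10 [ 4.  7. 12.] [227. 230. 234.]
-32 57 [-19.  -6.  18.] [219. 226. 238.]
-24 9 [ 3.  5. 11.] [225. 230. 231.]
-16 9 [1. 7. 9.] [229. 230. 232.]
-8 7 [1. 3. 6.] [227. 230. 231.]
0 8 [2. 4. 8.] [228. 230. 231.]
8 9 [1. 4. 9.] [228. 230. 232.]
16 42 [-19.  -4.  20.] [220. 226. 240.]
24 18 [-15.   2.  17.] [223. 227. 236.]
32 6 [-1.  1.  2.] [225. 227. 231.]
40 14 [-1.  2.  5.] [211. 217. 229.]
```

Call:
drive_tool(
  targets=[
    {"wx": 0, "wy": 0, "wz": 0, "x": 0.003, "y": 0.03, "z": -0.006, "gripper": -1},
    {"wx": 0, "wy": 0, "wz": 0, "x": 0, "y": 0.055, "z": 0, "gripper": -1},
    {"wx": 0, "wy": 0, "wz": 0, "x": 0, "y": 0.055, "z": 0, "gripper": -1},
    {"wx": 0, "wy": 0, "wz": 0, "x": 0, "y": 0.055, "z": 0, "gripper": -1},
    {"wx": 0, "wy": 0, "wz": 0, "x": 0, "y": 0.055, "z": 0, "gripper": -1},
    {"wx": 0, "wy": 0, "wz": 0, "x": 0, "y": 0.05, "z": 0, "gripper": -1},
    {"wx": 0, "wy": 0, "wz": 0, "x": 0, "y": 0.032, "z": 0, "gripper": -1},
    {"wx": 0, "wy": 0, "wz": 0, "x": 0, "y": 0, "z": 0, "gripper": -1},
  ],
)

```text
time_s: 35.65
tool_pos: [628.3, -96.3, 240.9]
tcp_rot: [3.14, 0.0, 1.516]
wrist_force: [0.3, -0.7, -3.6]
gripper_width: 7.3
gripper_force: 78.3
```

Call:
drive_tool(
  targets=[
    {"wx": 0, "wy": 0, "wz": 0, "x": 0, "y": 0, "z": 0, "gripper": -1},
    {"wx": 0, "wy": 0, "wz": 0, "x": 0, "y": 0, "z": 0, "gripper": -1},
    {"wx": 0, "wy": 0, "wz": 0, "x": 0, "y": 0, "z": 0.03, "gripper": -1},
    {"wx": 0, "wy": 0, "wz": 0, "x": 0, "y": 0, "z": 0.03, "gripper": -1},
    {"wx": 0, "wy": 0, "wz": 0, "x": 0, "y": 0, "z": 0.03, "gripper": -1},
    {"wx": 0, "wy": 0, "wz": 0, "x": 0, "y": 0, "z": 0.02, "gripper": -1},
    {"wx": 0, "wy": 0, "wz": 0, "x": 0, "y": 0, "z": 0.01, "gripper": -1},
    {"wx": 0, "wy": 0, "wz": 0, "x": 0, "y": 0, "z": 0, "gripper": -1},
  ],
)

```text
time_s: 36.32
tool_pos: [625.3, -95.9, 209.8]
tcp_rot: [-3.14, -0.0, 1.515]
wrist_force: [-0.4, 0.6, -3.9]
gripper_width: 7.0
gripper_force: 78.4
```

```bash
python3 - <<'E'
from h import *
s=st(); plan(626,-96.5,208,86.8)
E
```

```text
t36.32 pos [625.3 -95.9 209.8] rpy [-1.7989e+02 -2.0000e-02  8.6810e+01] F [-0.4  0.6 -3.9] w 7.0 gf 78.4
wz 0.0000 (rows 0.0) xyz [-0.002   0.003   0.0074] rows 0.1
```

Call:
drive_tool(
  targets=[
    {"wx": 0, "wy": 0, "wz": 0, "x": 0, "y": 0, "z": 0.004, "gripper": -1},
    {"wx": 0, "wy": 0, "wz": 0, "x": 0, "y": 0, "z": 0.004, "gripper": -1},
    {"wx": 0, "wy": 0, "wz": 0, "x": 0, "y": 0, "z": 0, "gripper": -1},
    {"wx": 0, "wy": 0, "wz": 0, "x": 0, "y": 0, "z": 0, "gripper": -1},
    {"wx": 0, "wy": 0, "wz": 0, "x": 0, "y": 0, "z": 0, "gripper": -1},
    {"wx": 0, "wy": 0, "wz": 0, "x": 0, "y": 0, "z": 0, "gripper": -1},
    {"wx": 0, "wy": 0, "wz": 0, "x": 0, "y": 0, "z": 0, "gripper": -1},
    {"wx": 0, "wy": 0, "wz": 0, "x": 0, "y": 0, "z": 0, "gripper": -1},
  ],
)

```text
time_s: 36.98
tool_pos: [626.2, -96.1, 209.2]
tcp_rot: [3.141, 0.0, 1.515]
wrist_force: [-0.0, -0.1, -3.8]
gripper_width: 7.4
gripper_force: 78.4
```

Call:
drive_tool(
  targets=[
    {"wx": 0, "wy": 0, "wz": 0, "x": 0, "y": 0, "z": 0.004, "gripper": -1},
    {"wx": 0, "wy": 0, "wz": 0, "x": 0, "y": 0, "z": 0.003, "gripper": -1},
    {"wx": 0, "wy": 0, "wz": 0, "x": 0, "y": 0, "z": 0, "gripper": -1},
    {"wx": 0, "wy": 0, "wz": 0, "x": 0, "y": 0, "z": 0, "gripper": -1},
    {"wx": 0, "wy": 0, "wz": 0, "x": 0, "y": 0, "z": 0, "gripper": -1},
    {"wx": 0, "wy": 0, "wz": 0, "x": 0, "y": 0, "z": 0, "gripper": -1},
    {"wx": 0, "wy": 0, "wz": 0, "x": 0, "y": 0, "z": 0, "gripper": -1},
    {"wx": 0, "wy": 0, "wz": 0, "x": 0, "y": 0, "z": 0, "gripper": -1},
  ],
)

```text
time_s: 37.65
tool_pos: [626.4, -96.2, 208.4]
tcp_rot: [3.14, 0.0, 1.515]
wrist_force: [-3.2, 1.1, 5.3]
gripper_width: 7.0
gripper_force: 79.2
```

Call:
drive_tool(
  targets=[
    {"wx": 0, "wy": 0, "wz": 0, "x": 0, "y": 0, "z": -0.002, "gripper": -1},
    {"wx": 0, "wy": 0, "wz": 0, "x": 0, "y": 0, "z": 0, "gripper": -0.7},
    {"wx": 0, "wy": 0, "wz": 0, "x": 0, "y": 0, "z": 0, "gripper": -0.5},
    {"wx": 0, "wy": 0, "wz": 0, "x": 0, "y": 0, "z": 0, "gripper": -0.3},
    {"wx": 0, "wy": 0, "wz": 0, "x": 0, "y": 0, "z": 0, "gripper": -0.2},
    {"wx": 0, "wy": 0, "wz": 0, "x": 0, "y": 0, "z": 0, "gripper": -0.2},
    {"wx": 0, "wy": 0, "wz": 0, "x": 0, "y": 0, "z": 0, "gripper": -0.2},
    {"wx": 0, "wy": 0, "wz": 0, "x": 0, "y": 0, "z": 0, "gripper": -0.2},
  ],
)

```text
time_s: 38.32
tool_pos: [626.1, -96.1, 207.7]
tcp_rot: [-3.142, -0.0, 1.515]
wrist_force: [-0.6, 0.3, 0.3]
gripper_width: 34.3
gripper_force: 0.0
```

Call:
drive_tool(
  targets=[
    {"wx": 0, "wy": 0, "wz": 0, "x": 0, "y": 0, "z": -0.02, "gripper": -0.2},
    {"wx": 0, "wy": 0, "wz": 0, "x": 0, "y": 0, "z": -0.04, "gripper": -0.2},
    {"wx": 0, "wy": 0, "wz": 0, "x": 0, "y": 0, "z": -0.06, "gripper": -0.2},
    {"wx": 0, "wy": 0, "wz": 0, "x": 0, "y": 0, "z": -0.08, "gripper": -0.2},
    {"wx": 0, "wy": 0, "wz": 0, "x": 0, "y": 0, "z": -0.08, "gripper": -0.2},
    {"wx": 0, "wy": 0, "wz": 0, "x": 0, "y": 0, "z": -0.04, "gripper": -0.2},
    {"wx": 0, "wy": 0, "wz": 0, "x": 0, "y": 0, "z": 0, "gripper": -0.2},
    {"wx": 0, "wy": 0, "wz": 0, "x": 0, "y": 0, "z": 0, "gripper": -0.2},
  ],
)

```text
time_s: 38.98
tool_pos: [626.6, -96.2, 288.7]
tcp_rot: [3.14, 0.0, 1.515]
wrist_force: [-0.5, -0.4, -0.3]
gripper_width: 34.1
gripper_force: 0.0
```

```bash
python3 - <<'E'
from h import *
s=st(); plan(400,363,250,170.5)
t=cap('top'); bar(t,(395,363),90,nm='large2'); sd=cap('side'); bar(sd,(395,363),90,nm='side')
hung(sd,626,-97,'hook2 side'); hung(cap('wrist'),626,-97,'hook2 w')
E
```

```text
t38.98 pos [626.6 -96.2 288.7] rpy [1.7989e+02 2.0000e-02 8.6810e+01] F [-0.5 -0.4 -0.3] w 34.1 gf 0.0
wz -0.2325 (rows 11.9) xyz [1.1972 1.6622 0.1549] rows 12.8
large2 181 mid [395.3 363.3 108.2] ang 170.4 len 123 ztop 110.8
side 78 mid [401.5 363.2 109.5] ang 170.7 len 119 ztop 114.0
hook2 side 59 x off 2.6 yaw err -3.9 deg z 229.4 slope -0.9 sd 5.6
hook2 w 2236 x off -0.3 yaw err 0.1 deg z 227.5 slope 0.0 sd 2.8
```

Call:
drive_tool(
  targets=[
    {"wx": 0, "wy": 0, "wz": -0.019, "x": 0, "y": 0, "z": 0, "gripper": 0},
    {"wx": 0, "wy": 0, "wz": -0.0195, "x": 0, "y": 0, "z": 0, "gripper": 0},
    {"wx": 0, "wy": 0, "wz": -0.0195, "x": 0, "y": 0, "z": 0, "gripper": 0},
    {"wx": 0, "wy": 0, "wz": -0.0195, "x": 0, "y": 0, "z": 0, "gripper": 0},
    {"wx": 0, "wy": 0, "wz": -0.0195, "x": 0, "y": 0, "z": 0, "gripper": 0},
    {"wx": 0, "wy": 0, "wz": -0.0195, "x": 0, "y": 0, "z": 0, "gripper": 0},
    {"wx": 0, "wy": 0, "wz": -0.0195, "x": 0, "y": 0, "z": 0, "gripper": 0},
    {"wx": 0, "wy": 0, "wz": -0.0195, "x": 0, "y": 0, "z": 0, "gripper": 0},
  ],
)

```text
time_s: 39.8
tool_pos: [625.3, -95.9, 286.0]
tcp_rot: [-3.14, -0.003, 2.498]
wrist_force: [0.4, 0.5, -0.5]
gripper_width: 42.9
gripper_force: 0.0
```

Call:
drive_tool(
  targets=[
    {"wx": 0, "wy": 0, "wz": -0.0195, "x": 0, "y": 0, "z": 0, "gripper": 0},
    {"wx": 0, "wy": 0, "wz": -0.0195, "x": 0, "y": 0, "z": 0, "gripper": 0},
    {"wx": 0, "wy": 0, "wz": -0.0195, "x": 0, "y": 0, "z": 0, "gripper": 0},
    {"wx": 0, "wy": 0, "wz": -0.0185, "x": 0, "y": 0, "z": 0, "gripper": 0},
    {"wx": 0, "wy": 0, "wz": 0, "x": 0.0855, "y": 0.1187, "z": 0, "gripper": 0},
    {"wx": 0, "wy": 0, "wz": 0, "x": 0.0855, "y": 0.1187, "z": 0, "gripper": 0},
    {"wx": 0, "wy": 0, "wz": 0, "x": 0.0855, "y": 0.1187, "z": 0, "gripper": 0},
    {"wx": 0, "wy": 0, "wz": 0, "x": 0.0855, "y": 0.1187, "z": 0, "gripper": 0},
  ],
)

```text
time_s: 40.47
tool_pos: [559.7, 36.1, 286.1]
tcp_rot: [-3.141, -0.003, 2.975]
wrist_force: [-0.6, -0.1, -0.3]
gripper_width: 42.8
gripper_force: 0.0
```

Call:
drive_tool(
  targets=[
    {"wx": 0, "wy": 0, "wz": 0, "x": 0.0855, "y": 0.1187, "z": 0, "gripper": 0},
    {"wx": 0, "wy": 0, "wz": 0, "x": 0.0855, "y": 0.1187, "z": 0, "gripper": 0},
    {"wx": 0, "wy": 0, "wz": 0, "x": 0.0855, "y": 0.1187, "z": 0, "gripper": 0},
    {"wx": 0, "wy": 0, "wz": 0, "x": 0.0855, "y": 0.1187, "z": 0, "gripper": 0},
    {"wx": 0, "wy": 0, "wz": 0, "x": 0.0855, "y": 0.1187, "z": 0, "gripper": 0},
    {"wx": 0, "wy": 0, "wz": 0, "x": 0.0855, "y": 0.1187, "z": 0, "gripper": 0},
    {"wx": 0, "wy": 0, "wz": 0, "x": 0.0855, "y": 0.1187, "z": 0, "gripper": 0},
    {"wx": 0, "wy": 0, "wz": 0, "x": 0.0855, "y": 0.1187, "z": 0, "gripper": 0},
  ],
)

```text
time_s: 41.13
tool_pos: [430.0, 298.4, 286.5]
tcp_rot: [-3.14, -0.002, 2.976]
wrist_force: [1.0, 1.3, 0.1]
gripper_width: 42.8
gripper_force: 0.0
```

Call:
drive_tool(
  targets=[
    {"wx": 0, "wy": 0, "wz": 0, "x": 0.0855, "y": 0.1187, "z": 0, "gripper": 0},
    {"wx": 0, "wy": 0, "wz": 0, "x": 0.0855, "y": 0.1187, "z": 0, "gripper": 0},
    {"wx": 0, "wy": 0, "wz": 0, "x": 0, "y": 0, "z": 0.1, "gripper": 0},
    {"wx": 0, "wy": 0, "wz": 0, "x": 0, "y": 0, "z": 0.1, "gripper": 0},
    {"wx": 0, "wy": 0, "wz": 0, "x": 0, "y": 0, "z": 0, "gripper": 0},
    {"wx": 0, "wy": 0, "wz": 0, "x": 0, "y": 0, "z": 0, "gripper": 0},
    {"wx": 0, "wy": 0, "wz": 0, "x": 0, "y": 0, "z": 0, "gripper": 0},
    {"wx": 0, "wy": 0, "wz": 0, "x": 0, "y": 0, "z": 0, "gripper": 0},
  ],
)

```text
time_s: 41.8
tool_pos: [400.5, 363.1, 239.2]
tcp_rot: [3.14, 0.002, 2.975]
wrist_force: [0.1, 0.4, 0.2]
gripper_width: 42.5
gripper_force: 0.0
```

```bash
python3 - <<'E'
from h import *
s=st(); bar(cap('wrist','w7'),(397,363),90,125,nm='w'); plan(397,363,87,170.5)
t=cap('top','t7'); sd=cap('side','s7')
for h in ((617.3,-251.8),(626,-97)): hung(t,*h,'top'); hung(sd,*h,'side')
E
```

```text
t41.80 pos [400.5 363.1 239.2] rpy [1.7991e+02 9.0000e-02 1.7046e+02] F [0.1 0.4 0.2] w 42.5 gf 0.0
w 2317 mid [392.7 365.9 108.9] ang 170.6 len 127 ztop 110.2
wz -0.0001 (rows 0.0) xyz [ 0.0142 -0.0031  0.6097] rows 3.8
top 123 x off 1.1 yaw err 2.4 deg z 226.7 slope -0.1 sd 2.8
side 90 x off 4.0 yaw err 3.0 deg z 227.4 slope -0.0 sd 4.5
top 126 x off -0.8 yaw err 0.4 deg z 226.8 slope -0.2 sd 3.0
side 54 x off 3.0 yaw err -0.3 deg z 229.4 slope -0.7 sd 5.3
```

Call:
drive_tool(
  targets=[
    {"wx": 0, "wy": 0, "wz": 0, "x": 0.022, "y": 0, "z": 0.06, "gripper": 0},
    {"wx": 0, "wy": 0, "wz": 0, "x": 0, "y": 0, "z": 0.12, "gripper": 0},
    {"wx": 0, "wy": 0, "wz": 0, "x": 0, "y": 0, "z": 0.14, "gripper": 0},
    {"wx": 0, "wy": 0, "wz": 0, "x": 0, "y": 0, "z": 0.14, "gripper": 0},
    {"wx": 0, "wy": 0, "wz": 0, "x": 0, "y": 0, "z": 0.1, "gripper": 0},
    {"wx": 0, "wy": 0, "wz": 0, "x": 0, "y": 0, "z": 0.04, "gripper": 0},
    {"wx": 0, "wy": 0, "wz": 0, "x": 0, "y": 0, "z": 0, "gripper": 0},
    {"wx": 0, "wy": 0, "wz": 0, "x": 0, "y": 0, "z": 0, "gripper": 0},
  ],
)

```text
time_s: 42.62
tool_pos: [394.7, 364.2, 88.7]
tcp_rot: [3.141, 0.001, 2.976]
wrist_force: [0.3, -0.2, 0.6]
gripper_width: 42.6
gripper_force: 0.0
```

Call:
drive_tool(
  grip_force=80,
  targets=[
    {"wx": 0, "wy": 0, "wz": 0, "x": 0, "y": 0, "z": 0, "gripper": 0},
    {"wx": 0, "wy": 0, "wz": 0, "x": 0, "y": 0, "z": 0, "gripper": 0},
    {"wx": 0, "wy": 0, "wz": 0, "x": 0, "y": 0, "z": 0, "gripper": -1},
    {"wx": 0, "wy": 0, "wz": 0, "x": 0, "y": 0, "z": 0, "gripper": -1},
    {"wx": 0, "wy": 0, "wz": 0, "x": 0, "y": 0, "z": 0, "gripper": -1},
    {"wx": 0, "wy": 0, "wz": 0, "x": 0, "y": 0, "z": 0, "gripper": -1},
    {"wx": 0, "wy": 0, "wz": 0, "x": 0, "y": 0, "z": 0, "gripper": -1},
    {"wx": 0, "wy": 0, "wz": 0, "x": 0, "y": 0, "z": 0, "gripper": -1},
  ],
)

```text
time_s: 43.28
tool_pos: [394.7, 364.9, 88.8]
tcp_rot: [3.139, 0.001, 2.976]
wrist_force: [-0.9, 2.6, 6.3]
gripper_width: 7.0
gripper_force: 78.3
```

```bash
python3 - <<'E'
from h import *
s=st(); plan(561,215.5,240,86.8)
E
```

```text
t43.28 pos [394.7 364.9  88.8] rpy [1.7986e+02 6.0000e-02 1.7053e+02] F [-0.9  2.6  6.3] w 7.0 gf 78.3
wz 0.2326 (rows 11.9) xyz [-0.5596  0.6974 -0.6048] rows 6.7
```

Call:
drive_tool(
  targets=[
    {"wx": 0, "wy": 0, "wz": 0, "x": 0, "y": 0, "z": -0.03, "gripper": -1},
    {"wx": 0, "wy": 0, "wz": 0, "x": 0, "y": 0, "z": -0.07, "gripper": -1},
    {"wx": 0, "wy": 0, "wz": 0, "x": 0, "y": 0, "z": -0.11, "gripper": -1},
    {"wx": 0, "wy": 0, "wz": 0, "x": 0, "y": 0, "z": -0.13, "gripper": -1},
    {"wx": 0, "wy": 0, "wz": 0, "x": 0, "y": 0, "z": -0.13, "gripper": -1},
    {"wx": 0, "wy": 0, "wz": 0, "x": 0, "y": 0, "z": -0.09, "gripper": -1},
    {"wx": 0, "wy": 0, "wz": 0, "x": 0, "y": 0, "z": -0.044, "gripper": -1},
    {"wx": 0, "wy": 0, "wz": 0.01, "x": 0, "y": 0, "z": 0, "gripper": -1},
  ],
)

```text
time_s: 43.95
tool_pos: [395.0, 364.3, 241.3]
tcp_rot: [3.139, 0.003, 2.912]
wrist_force: [0.5, -0.4, -3.1]
gripper_width: 7.3
gripper_force: 78.4
```

Call:
drive_tool(
  targets=[
    {"wx": 0, "wy": 0, "wz": 0.019, "x": 0, "y": 0, "z": 0, "gripper": -1},
    {"wx": 0, "wy": 0, "wz": 0.019, "x": 0, "y": 0, "z": 0, "gripper": -1},
    {"wx": 0, "wy": 0, "wz": 0.019, "x": 0, "y": 0, "z": 0, "gripper": -1},
    {"wx": 0, "wy": 0, "wz": 0.019, "x": 0, "y": 0, "z": 0, "gripper": -1},
    {"wx": 0, "wy": 0, "wz": 0.019, "x": 0, "y": 0, "z": 0, "gripper": -1},
    {"wx": 0, "wy": 0, "wz": 0.019, "x": 0, "y": 0, "z": 0, "gripper": -1},
    {"wx": 0, "wy": 0, "wz": 0.019, "x": 0, "y": 0, "z": 0, "gripper": -1},
    {"wx": 0, "wy": 0, "wz": 0.019, "x": 0, "y": 0, "z": 0, "gripper": -1},
  ],
)

```text
time_s: 44.62
tool_pos: [392.7, 362.6, 236.5]
tcp_rot: [-3.137, 0.002, 1.952]
wrist_force: [0.2, 0.6, -2.2]
gripper_width: 7.3
gripper_force: 78.4
```

Call:
drive_tool(
  targets=[
    {"wx": 0, "wy": 0, "wz": 0.019, "x": 0, "y": 0, "z": 0, "gripper": -1},
    {"wx": 0, "wy": 0, "wz": 0.019, "x": 0, "y": 0, "z": 0, "gripper": -1},
    {"wx": 0, "wy": 0, "wz": 0.019, "x": 0, "y": 0, "z": 0, "gripper": -1},
    {"wx": 0, "wy": 0, "wz": 0.0136, "x": 0, "y": 0, "z": 0, "gripper": -1},
    {"wx": 0, "wy": 0, "wz": 0, "x": 0, "y": 0, "z": 0, "gripper": -1},
    {"wx": 0, "wy": 0, "wz": 0, "x": 0, "y": 0, "z": 0, "gripper": -1},
    {"wx": 0, "wy": 0, "wz": 0, "x": 0, "y": 0, "z": 0, "gripper": -1},
    {"wx": 0, "wy": 0, "wz": 0, "x": 0, "y": 0, "z": 0, "gripper": -1},
  ],
)

```text
time_s: 45.28
tool_pos: [393.7, 363.6, 238.2]
tcp_rot: [-3.141, 0.001, 1.516]
wrist_force: [0.5, -0.2, -2.8]
gripper_width: 7.1
gripper_force: 78.3
```

```bash
python3 - <<'E'
from h import *
s=st(); plan(561.1,216.2,240,86.8)
E
```

```text
t45.28 pos [393.7 363.6 238.2] rpy [-1.7995e+02  5.0000e-02  8.6850e+01] F [ 0.5 -0.2 -2.8] w 7.1 gf 78.3
wz 0.0001 (rows 0.0) xyz [-0.5511  0.7016 -0.0073] rows 5.6
```

Call:
drive_tool(
  targets=[
    {"wx": 0, "wy": 0, "wz": 0, "x": -0.04, "y": 0.05, "z": 0, "gripper": -1},
    {"wx": 0, "wy": 0, "wz": 0, "x": -0.08, "y": 0.1, "z": -0.003, "gripper": -1},
    {"wx": 0, "wy": 0, "wz": 0, "x": -0.09, "y": 0.12, "z": -0.003, "gripper": -1},
    {"wx": 0, "wy": 0, "wz": 0, "x": -0.09, "y": 0.12, "z": 0, "gripper": -1},
    {"wx": 0, "wy": 0, "wz": 0, "x": -0.09, "y": 0.12, "z": 0, "gripper": -1},
    {"wx": 0, "wy": 0, "wz": 0, "x": -0.08, "y": 0.1, "z": 0, "gripper": -1},
    {"wx": 0, "wy": 0, "wz": 0, "x": -0.05, "y": 0.06, "z": 0, "gripper": -1},
    {"wx": 0, "wy": 0, "wz": 0, "x": -0.031, "y": 0.032, "z": 0, "gripper": -1},
  ],
)

```text
time_s: 45.95
tool_pos: [563.6, 214.5, 240.1]
tcp_rot: [3.141, 0.001, 1.513]
wrist_force: [-0.1, -0.2, -3.6]
gripper_width: 7.2
gripper_force: 78.3
```

Call:
drive_tool(
  targets=[
    {"wx": 0, "wy": 0, "wz": 0, "x": 0, "y": 0, "z": 0, "gripper": -1},
    {"wx": 0, "wy": 0, "wz": 0, "x": 0, "y": 0, "z": 0, "gripper": -1},
    {"wx": 0, "wy": 0, "wz": 0, "x": 0, "y": 0, "z": 0, "gripper": -1},
    {"wx": 0, "wy": 0, "wz": 0, "x": 0, "y": 0, "z": 0, "gripper": -1},
    {"wx": 0, "wy": 0, "wz": 0, "x": 0, "y": 0, "z": 0, "gripper": -1},
    {"wx": 0, "wy": 0, "wz": 0, "x": 0, "y": 0, "z": 0, "gripper": -1},
    {"wx": 0, "wy": 0, "wz": 0, "x": 0, "y": 0, "z": 0, "gripper": -1},
    {"wx": 0, "wy": 0, "wz": 0, "x": 0, "y": 0, "z": 0, "gripper": -1},
  ],
)

```text
time_s: 46.62
tool_pos: [561.2, 216.9, 240.4]
tcp_rot: [3.142, -0.0, 1.515]
wrist_force: [-0.2, 0.1, -3.4]
gripper_width: 7.1
gripper_force: 78.3
```

```bash
python3 - <<'E'
from h import *
from rack import rack
s=st(); plan(643.5,211.5,240,86.8); c=cap('wrist','w8'); rack([(c,'w')])
sd=cap('side','s8')
a=cv2.imread('pics/s8.png')[150:270,300:450]; b=cv2.imread('pics/w8.png')
cv2.imwrite('pics/c8.png',np.hstack([cv2.resize(a,(450,360)),cv2.resize(b,(350,360))]))
E
```

```text
t46.62 pos [561.2 216.9 240.4] rpy [180.    -0.    86.81] F [-0.2  0.1 -3.4] w 7.1 gf 78.3
wz 0.0000 (rows 0.0) xyz [-0.003   0.3299  0.0017] rows 2.1
w rail xr [686.1 693.4 696.9] z [225.6 230.4 237.5]
w y 269.6 w 76 xmin 560.0 [(578, 205.0), (594, 242.0), (602, 241.0), (610, 227.0), (618, 221.0), (626, 218.0), (634, 219.0), (642, 221.0), (650, 223.0), (658, 224.0), (666, 226.0), (674, 227.0)]
axes [ 0.9984 -0.0564] [0.0564 0.9984]
```

View pics/c8.png

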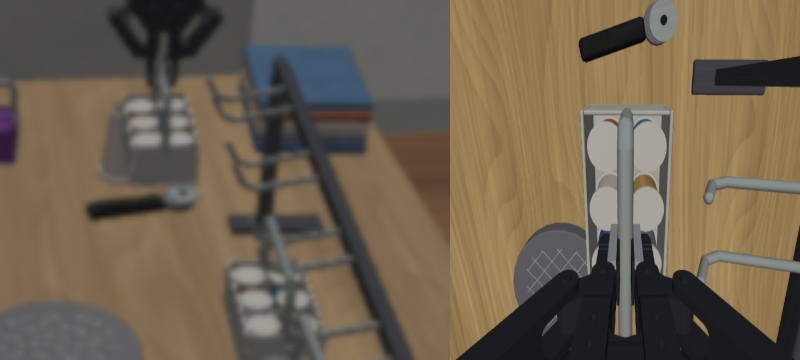

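Call:
drive_tool(
  targets=[
    {"wx": 0, "wy": 0, "wz": 0, "x": 0, "y": 0.03, "z": 0, "gripper": -1},
    {"wx": 0, "wy": 0, "wz": 0, "x": 0, "y": 0.055, "z": 0, "gripper": -1},
    {"wx": 0, "wy": 0, "wz": 0, "x": 0, "y": 0.055, "z": 0, "gripper": -1},
    {"wx": 0, "wy": 0, "wz": 0, "x": 0, "y": 0.055, "z": 0, "gripper": -1},
    {"wx": 0, "wy": 0, "wz": 0, "x": 0, "y": 0.055, "z": 0, "gripper": -1},
    {"wx": 0, "wy": 0, "wz": 0, "x": 0, "y": 0.05, "z": 0, "gripper": -1},
    {"wx": 0, "wy": 0, "wz": 0, "x": 0, "y": 0.03, "z": 0, "gripper": -1},
    {"wx": 0, "wy": 0, "wz": 0, "x": 0, "y": 0, "z": 0, "gripper": -1},
  ],
)

```text
time_s: 47.38
tool_pos: [645.9, 211.5, 239.9]
tcp_rot: [3.14, -0.0, 1.514]
wrist_force: [-0.4, 0.0, -2.0]
gripper_width: 7.1
gripper_force: 78.3
```

Call:
drive_tool(
  targets=[
    {"wx": 0, "wy": 0, "wz": 0, "x": 0, "y": 0, "z": 0, "gripper": -1},
    {"wx": 0, "wy": 0, "wz": 0, "x": 0, "y": 0, "z": 0, "gripper": -1},
    {"wx": 0, "wy": 0, "wz": 0, "x": 0, "y": 0, "z": 0.03, "gripper": -1},
    {"wx": 0, "wy": 0, "wz": 0, "x": 0, "y": 0, "z": 0.03, "gripper": -1},
    {"wx": 0, "wy": 0, "wz": 0, "x": 0, "y": 0, "z": 0.03, "gripper": -1},
    {"wx": 0, "wy": 0, "wz": 0, "x": 0, "y": 0, "z": 0.02, "gripper": -1},
    {"wx": 0, "wy": 0, "wz": 0, "x": 0, "y": 0, "z": 0.01, "gripper": -1},
    {"wx": 0, "wy": 0, "wz": 0, "x": 0, "y": 0, "z": 0, "gripper": -1},
  ],
)

```text
time_s: 48.05
tool_pos: [642.9, 211.7, 208.8]
tcp_rot: [-3.139, 0.001, 1.515]
wrist_force: [-0.6, -0.9, -3.3]
gripper_width: 6.9
gripper_force: 78.3
```

Call:
drive_tool(
  targets=[
    {"wx": 0, "wy": 0, "wz": 0, "x": 0, "y": 0, "z": 0.004, "gripper": -1},
    {"wx": 0, "wy": 0, "wz": 0, "x": 0, "y": 0, "z": 0.004, "gripper": -1},
    {"wx": 0, "wy": 0, "wz": 0, "x": 0, "y": 0, "z": 0, "gripper": -1},
    {"wx": 0, "wy": 0, "wz": 0, "x": 0, "y": 0, "z": 0, "gripper": -1},
    {"wx": 0, "wy": 0, "wz": 0, "x": 0, "y": 0, "z": 0, "gripper": -1},
    {"wx": 0, "wy": 0, "wz": 0, "x": 0, "y": 0, "z": 0, "gripper": -1},
    {"wx": 0, "wy": 0, "wz": 0, "x": 0, "y": 0, "z": 0, "gripper": -1},
    {"wx": 0, "wy": 0, "wz": 0, "x": 0, "y": 0, "z": 0, "gripper": -1},
  ],
)

```text
time_s: 48.72
tool_pos: [643.9, 211.8, 208.4]
tcp_rot: [3.141, -0.0, 1.514]
wrist_force: [0.3, -0.3, -3.4]
gripper_width: 7.0
gripper_force: 78.3
```

Call:
drive_tool(
  targets=[
    {"wx": 0, "wy": 0, "wz": 0, "x": 0, "y": 0, "z": 0.003, "gripper": -1},
    {"wx": 0, "wy": 0, "wz": 0, "x": 0, "y": 0, "z": 0.002, "gripper": -1},
    {"wx": 0, "wy": 0, "wz": 0, "x": 0, "y": 0, "z": 0, "gripper": -1},
    {"wx": 0, "wy": 0, "wz": 0, "x": 0, "y": 0, "z": 0, "gripper": -1},
    {"wx": 0, "wy": 0, "wz": 0, "x": 0, "y": 0, "z": 0, "gripper": -1},
    {"wx": 0, "wy": 0, "wz": 0, "x": 0, "y": 0, "z": 0, "gripper": -1},
    {"wx": 0, "wy": 0, "wz": 0, "x": 0, "y": 0, "z": 0, "gripper": -1},
    {"wx": 0, "wy": 0, "wz": 0, "x": 0, "y": 0, "z": 0, "gripper": -1},
  ],
)

```text
time_s: 49.38
tool_pos: [644.1, 211.9, 207.4]
tcp_rot: [3.141, -0.0, 1.515]
wrist_force: [-1.1, -0.5, -0.1]
gripper_width: 6.7
gripper_force: 78.5
```

Contact has taken the weight; release and rise.

Call:
drive_tool(
  targets=[
    {"wx": 0, "wy": 0, "wz": 0, "x": 0, "y": 0, "z": 0.002, "gripper": -1},
    {"wx": 0, "wy": 0, "wz": 0, "x": 0, "y": 0, "z": 0, "gripper": -0.7},
    {"wx": 0, "wy": 0, "wz": 0, "x": 0, "y": 0, "z": 0, "gripper": -0.5},
    {"wx": 0, "wy": 0, "wz": 0, "x": 0, "y": 0, "z": 0, "gripper": -0.3},
    {"wx": 0, "wy": 0, "wz": 0, "x": 0, "y": 0, "z": 0, "gripper": -0.2},
    {"wx": 0, "wy": 0, "wz": 0, "x": 0, "y": 0, "z": 0, "gripper": -0.2},
    {"wx": 0, "wy": 0, "wz": 0, "x": 0, "y": 0, "z": 0, "gripper": -0.2},
    {"wx": 0, "wy": 0, "wz": 0, "x": 0, "y": 0, "z": 0, "gripper": -0.2},
  ],
)

```text
time_s: 50.05
tool_pos: [643.9, 211.8, 206.5]
tcp_rot: [-3.142, -0.0, 1.514]
wrist_force: [0.8, 0.1, -0.2]
gripper_width: 34.3
gripper_force: 0.0
```

Call:
drive_tool(
  targets=[
    {"wx": 0, "wy": 0, "wz": 0, "x": 0, "y": 0, "z": -0.02, "gripper": -0.2},
    {"wx": 0, "wy": 0, "wz": 0, "x": 0, "y": 0, "z": -0.04, "gripper": -0.2},
    {"wx": 0, "wy": 0, "wz": 0, "x": 0, "y": 0, "z": -0.06, "gripper": -0.2},
    {"wx": 0, "wy": 0, "wz": 0, "x": 0, "y": 0, "z": -0.08, "gripper": -0.2},
    {"wx": 0, "wy": 0, "wz": 0, "x": 0, "y": 0, "z": -0.08, "gripper": -0.2},
    {"wx": 0, "wy": 0, "wz": 0, "x": 0, "y": 0, "z": -0.04, "gripper": -0.2},
    {"wx": 0, "wy": 0, "wz": 0, "x": 0, "y": 0, "z": 0, "gripper": -0.2},
    {"wx": 0, "wy": 0, "wz": 0, "x": 0, "y": 0, "z": 0, "gripper": -0.2},
  ],
)

```text
time_s: 50.72
tool_pos: [644.4, 212.0, 287.5]
tcp_rot: [3.14, -0.001, 1.515]
wrist_force: [-0.3, -0.6, -0.4]
gripper_width: 34.6
gripper_force: 0.0
```

```bash
python3 - <<'E'
from h import *
s=st(); hung(cap('wrist'),643.5,211.5,'hook4 w'); t=cap('top'); sd=cap('side'); hung(t,643.5,211.5,'hook4 top'); hung(sd,643.5,211.5,'hook4 side')
plan(410,0,286,80); plan(352,-169,120,80)
E
```

```text
t50.72 pos [644.4 212.  287.5] rpy [ 1.7989e+02 -3.0000e-02  8.6780e+01] F [-0.3 -0.6 -0.4] w 34.6 gf 0.0
hook4 w 2221 x off -0.1 yaw err 0.1 deg z 227.5 slope -0.1 sd 2.8
hook4 top 57 x off -0.2 yaw err -0.1 deg z 227.0 slope 0.9 sd 3.0
hook4 side 30 x off 3.0 yaw err 0.4 deg z 230.5 slope 0.0 sd 4.4
wz 0.0188 (rows 1.0) xyz [-0.9956 -0.7709 -0.0046] rows 7.9
wz 0.0188 (rows 1.0) xyz [-1.7016 -0.882   0.6594] rows 12.7
```

Call:
drive_tool(
  targets=[
    {"wx": 0, "wy": 0, "wz": 0.0188, "x": 0, "y": 0, "z": 0, "gripper": -1},
    {"wx": 0, "wy": 0, "wz": 0, "x": -0.131, "y": -0.068, "z": 0, "gripper": -1},
    {"wx": 0, "wy": 0, "wz": 0, "x": -0.131, "y": -0.068, "z": 0, "gripper": -1},
    {"wx": 0, "wy": 0, "wz": 0, "x": -0.131, "y": -0.068, "z": 0, "gripper": -1},
    {"wx": 0, "wy": 0, "wz": 0, "x": -0.131, "y": -0.068, "z": 0, "gripper": -1},
    {"wx": 0, "wy": 0, "wz": 0, "x": -0.131, "y": -0.068, "z": 0, "gripper": -1},
    {"wx": 0, "wy": 0, "wz": 0, "x": -0.131, "y": -0.068, "z": 0, "gripper": -1},
    {"wx": 0, "wy": 0, "wz": 0, "x": -0.131, "y": -0.068, "z": 0, "gripper": -1},
  ],
)

```text
time_s: 51.53
tool_pos: [484.7, 5.8, 285.1]
tcp_rot: [-3.139, 0.0, 1.397]
wrist_force: [0.4, -1.4, -0.5]
gripper_width: 0.2
gripper_force: 0.0
```

Call:
drive_tool(
  targets=[
    {"wx": 0, "wy": 0, "wz": 0, "x": -0.131, "y": -0.068, "z": 0, "gripper": -1},
    {"wx": 0, "wy": 0, "wz": 0, "x": -0.131, "y": -0.068, "z": 0, "gripper": -1},
    {"wx": 0, "wy": 0, "wz": 0, "x": -0.131, "y": -0.068, "z": 0, "gripper": -1},
    {"wx": 0, "wy": 0, "wz": 0, "x": -0.131, "y": -0.068, "z": 0, "gripper": -1},
    {"wx": 0, "wy": 0, "wz": 0, "x": -0.131, "y": -0.068, "z": 0, "gripper": -1},
    {"wx": 0, "wy": 0, "wz": 0, "x": -0.131, "y": -0.068, "z": 0, "gripper": -1},
    {"wx": 0, "wy": 0, "wz": 0, "x": 0, "y": 0, "z": 0, "gripper": -1},
    {"wx": 0, "wy": 0, "wz": 0, "x": 0, "y": 0, "z": 0, "gripper": -1},
  ],
)

```text
time_s: 52.2
tool_pos: [350.8, -170.0, 285.5]
tcp_rot: [-3.14, -0.001, 1.391]
wrist_force: [-0.5, 0.3, 0.3]
gripper_width: -0.1
gripper_force: 0.0
```

```bash
python3 - <<'E'
from h import *
s=st(); plan(352,-168.8,46,80)
t=cap('top','t9'); sd=cap('side','s9')
for h in ((617.3,-251.8),(626,-97),(643.5,211.5)): hung(t,*h,'top'); hung(sd,*h,'side')
a=cv2.imread('pics/t9.png')[90:240,170:490]; b=cv2.imread('pics/s9.png')[150:350,320:480]
cv2.imwrite('pics/c9.png',np.hstack([cv2.resize(a,(448,400)),cv2.resize(b,(320,400))]))
E
```

```text
t52.20 pos [ 350.8 -170.   285.5] rpy [-1.7992e+02 -6.0000e-02  7.9720e+01] F [-0.5  0.3  0.3] w -0.1 gf 0.0
wz -0.0008 (rows 0.0) xyz [0.0057 0.0039 0.9582] rows 6.0
top 125 x off 1.1 yaw err 2.4 deg z 226.3 slope -0.2 sd 2.7
side 91 x off 4.1 yaw err 3.9 deg z 227.3 slope 0.7 sd 4.0
top 129 x off -0.7 yaw err 0.4 deg z 226.9 slope -0.5 sd 2.8
side 55 x off 1.6 yaw err 1.2 deg z 230.7 slope 0.8 sd 5.9
top 133 x off -0.4 yaw err 0.1 deg z 226.8 slope 0.1 sd 3.0
side 34 x off 2.6 yaw err 0.5 deg z 229.8 slope -0.2 sd 6.6
```

View pics/c9.png

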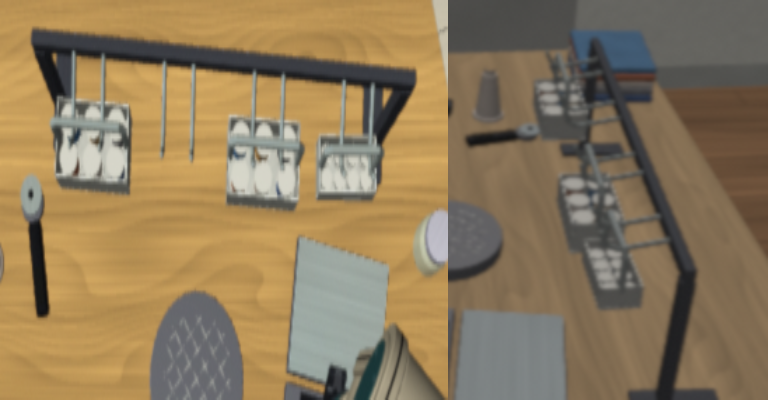

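Call:
drive_tool(
  targets=[
    {"wx": 0, "wy": 0, "wz": 0, "x": 0.005, "y": 0.003, "z": 0.1, "gripper": -1},
    {"wx": 0, "wy": 0, "wz": 0, "x": 0, "y": 0, "z": 0.15, "gripper": -1},
    {"wx": 0, "wy": 0, "wz": 0, "x": 0, "y": 0, "z": 0.15, "gripper": -1},
    {"wx": 0, "wy": 0, "wz": 0, "x": 0, "y": 0, "z": 0.15, "gripper": -1},
    {"wx": 0, "wy": 0, "wz": 0, "x": 0, "y": 0, "z": 0.15, "gripper": -1},
    {"wx": 0, "wy": 0, "wz": 0, "x": 0, "y": 0, "z": 0.14, "gripper": -1},
    {"wx": 0, "wy": 0, "wz": 0, "x": 0, "y": 0, "z": 0.08, "gripper": -1},
    {"wx": 0, "wy": 0, "wz": 0, "x": 0, "y": 0, "z": 0.03, "gripper": -1},
  ],
)

```text
time_s: 52.97
tool_pos: [350.9, -164.4, 45.4]
tcp_rot: [-3.135, -0.004, 1.4]
wrist_force: [-0.6, 0.4, -0.2]
gripper_width: 0.2
gripper_force: 0.0
```

Call:
drive_tool(
  targets=[
    {"wx": 0, "wy": 0, "wz": 0, "x": 0, "y": 0, "z": 0, "gripper": -1},
    {"wx": 0, "wy": 0, "wz": 0, "x": 0, "y": 0, "z": 0, "gripper": -1},
    {"wx": 0, "wy": 0, "wz": 0, "x": 0, "y": 0, "z": 0, "gripper": -1},
    {"wx": 0, "wy": 0, "wz": 0, "x": 0, "y": 0, "z": 0, "gripper": -1},
    {"wx": 0, "wy": 0, "wz": 0, "x": 0, "y": 0, "z": 0, "gripper": -1},
    {"wx": 0, "wy": 0, "wz": 0, "x": 0, "y": 0, "z": 0, "gripper": -1},
    {"wx": 0, "wy": 0, "wz": 0, "x": 0, "y": 0, "z": 0, "gripper": -1},
    {"wx": 0, "wy": 0, "wz": 0, "x": 0, "y": 0, "z": 0, "gripper": -1},
  ],
)

```text
time_s: 53.63
tool_pos: [353.5, -168.3, 49.5]
tcp_rot: [3.141, 0.0, 1.396]
wrist_force: [0.7, -0.7, -0.1]
gripper_width: 0.2
gripper_force: 0.0
```

```bash
python3 - <<'E'
from h import *
s=st(); c=cap('top'); P=pts(c); hs=cv2.cvtColor(c['img'],cv2.COLOR_RGB2HSV)
m=((P[...,2]>15)&(P[...,1]>130)&(P[...,1]<700)&(P[...,0]>-300)).astype(np.uint8)
n,l,q,ce=cv2.connectedComponentsWithStats(m)
for i in range(1,n):
    if q[i][4]>40: print(q[i],np.median(P[l==i],0).round(),'hsv',np.median(hs[l==i],0))
E
```

```text
t53.63 pos [ 353.5 -168.3   49.5] rpy [1.7996e+02 2.0000e-02 7.9990e+01] F [ 0.7 -0.7 -0.1] w 0.2 gf 0.0
[  67   50   87   70 4918] [829. 567.  80.] hsv [104. 161. 161.]
[ 192  100   74   63 2775] [655. 217. 168.] hsv [ 33.  17. 122.]
[185 155  19  53 422] [581. 348.  18.] hsv [69. 18. 33.]
[145 177  25  21 312] [547. 436.  62.] hsv [16. 41. 94.]
[ 108  234   39   50 1330] [353. 524.  48.] hsv [138. 183. 124.]
[ 173  287   50   56 1235] [202. 331.  48.] hsv [138. 183. 130.]
[ 183  340   83  140 1315] [138. 143. 765.] hsv [22. 49. 98.]
```

Call:
drive_tool(
  targets=[
    {"wx": 0, "wy": 0, "wz": 0, "x": 0, "y": -0.003, "z": 0.03, "gripper": -1},
    {"wx": 0, "wy": 0, "wz": 0, "x": 0, "y": 0, "z": 0.02, "gripper": -1},
    {"wx": 0, "wy": 0, "wz": 0, "x": 0, "y": 0, "z": 0.015, "gripper": -1},
    {"wx": 0, "wy": 0, "wz": 0, "x": 0, "y": 0, "z": 0.01, "gripper": -1},
    {"wx": 0, "wy": 0, "wz": 0, "x": 0, "y": 0, "z": 0.006, "gripper": -1},
    {"wx": 0, "wy": 0, "wz": 0, "x": 0, "y": 0, "z": 0.002, "gripper": -1},
    {"wx": 0, "wy": 0, "wz": 0, "x": 0, "y": 0, "z": 0, "gripper": -1},
    {"wx": 0, "wy": 0, "wz": 0, "x": 0, "y": 0, "z": 0, "gripper": -1},
  ],
)

```text
time_s: 54.35
tool_pos: [352.3, -167.8, 29.7]
tcp_rot: [-3.14, -0.0, 1.396]
wrist_force: [-5.5, 3.8, 21.9]
gripper_width: -0.1
gripper_force: 10.9
```

Fully down at 22 N; release it and rise clear.

Call:
drive_tool(
  targets=[
    {"wx": 0, "wy": 0, "wz": 0, "x": 0, "y": 0, "z": -0.04, "gripper": -1},
    {"wx": 0, "wy": 0, "wz": 0, "x": 0, "y": 0, "z": -0.08, "gripper": -1},
    {"wx": 0, "wy": 0, "wz": 0, "x": 0, "y": 0, "z": -0.12, "gripper": -1},
    {"wx": 0, "wy": 0, "wz": 0, "x": 0, "y": 0, "z": -0.12, "gripper": -1},
    {"wx": 0, "wy": 0, "wz": 0, "x": 0, "y": 0, "z": -0.12, "gripper": -1},
    {"wx": 0, "wy": 0, "wz": 0, "x": 0, "y": 0, "z": -0.06, "gripper": -1},
    {"wx": 0, "wy": 0, "wz": 0, "x": 0, "y": 0, "z": 0, "gripper": -1},
    {"wx": 0, "wy": 0, "wz": 0, "x": 0, "y": 0, "z": 0, "gripper": -1},
  ],
)

```text
time_s: 55.02
tool_pos: [353.1, -168.2, 163.7]
tcp_rot: [3.14, 0.001, 1.396]
wrist_force: [-0.3, -0.6, -0.4]
gripper_width: -0.1
gripper_force: 0.0
```

```bash
python3 - <<'E'
from h import *
s=st(); t=cap('top'); sd=cap('side')
for h in ((617.3,-251.8),(626,-97),(643.5,211.5)): hung(t,*h,'top'); hung(sd,*h,'side')
print(ctrl.sign_off())
E
```

```text
t55.02 pos [ 353.1 -168.2  163.7] rpy [1.7991e+02 4.0000e-02 8.0010e+01] F [-0.3 -0.6 -0.4] w -0.1 gf 0.0
top 127 x off 1.1 yaw err 2.4 deg z 226.1 slope 0.8 sd 2.8
side 90 x off 4.0 yaw err 3.3 deg z 227.3 slope 0.8 sd 4.5
top 126 x off -0.8 yaw err 0.3 deg z 226.7 slope -0.2 sd 2.9
side 54 x off 1.2 yaw err -1.0 deg z 230.5 slope -0.2 sd 6.8
top 131 x off -0.4 yaw err 0.1 deg z 226.6 slope -0.1 sd 3.1
side 29 x off 2.6 yaw err 0.2 deg z 229.7 slope -0.6 sd 4.8
the job is handed in; nothing more can be done
None
```

I booked in the small and then the large caddy, hung both and the large one from the table on hooks 1, 2 and 4, switched the scale off with the power key, and handed the job in at 55 s; the hand-in returned no verdict.

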